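# Take down the setting stacks and put the masters away

### The arm

A 6-joint arm with a two-finger parallel gripper is mounted at the origin on the work surface. World frame = base frame: x ahead of the robot, y to its left, z up, the work surface at z = 0. Lengths are in mm, angles in rad, forces in N, time in s.
With the tool pointing down it reaches from about 350 to 975 mm from the base axis. Payload 7.1 kg.
Tool frame: the origin (TCP) lies on the centre line of the jaws, within the pads' length; the fingertips stand 17 mm ahead of it and the grasp point (between the pads) lies 2 mm behind it (tip_extent is the distance from the TCP to the fingertips, in mm); z points along the fingers, y is the line along which they close (so a half turn about z gives the same grasp; the last joint's range is limited). The gripper opens to 88 mm and grips with 3 to 60 N. Pads are 20 mm wide; open, the fingers measure 115 mm over their backs; the gripper's body (75 mm by 178 mm) begins 61 mm behind the grasp point.
Start: joints at [-1.16, 0.423, 1.63, -0, 1.089, -0.019], TCP at [260.445, -568.131, 239.675] pointing down, gripper open.
Joint ranges: [-3, 3], [-0.9, 2.11], [0.09, 2.58], [-1.31, 4.45], [0.11, 2.69], [-2.54, 2.54]. Speed limits (rad/s): [2.39, 2.39, 3.01, 3.14, 3.14, 3.14].

### API

Orientations are given as a rotation vector (axis times angle).
In Python, from workcell import get_obs, get_image, camera_model, close_job, look_for, outline_of, pinpoint, tip_extent gives the robot as it stands.
- The arm moves only by the shell command python3 -m jog 'ROWS'. ROWS is text: rows parted by semicolons, each of 7 numbers parted by spaces: the shift along the tool's x, y, z as a fraction of full scale, then the turn, a rotation vector about the tool's x, y, z as a fraction of full scale, then the closure, from -1 (fully open) to 1 (shut). A call has 1 to 8 rows; each row is the pose to reach, as a shift and turn from the pose commanded when the call began, along the tool's axes at that moment; what a row does not reach only later rows make up. Full scale, the value 1, is 0.2 m for a shift and 30 degrees for a turn. A row lasts 1/10 s, in which the tool goes at most 50 mm and 8.59 degrees, less where a joint would pass 70% of its speed; a pose out of reach is approached as far as the arm can. A call with a number of a shift or a turn outside -1 to 1 is refused whole. A call with a gripper value outside its range is refused whole. The fingers move at their own pace and stop on an object; the grip force is fixed at half the most. Time passes only in rows, so rows that repeat a pose let the fingers close. It gives the time, the measured TCP pose, the force, the opening and the grip force at its end, in the units of the state.
- get_obs(): the state, without advancing time (a new reading comes with each control period).
- get_image(name): name is "scene" or "top" or "wrist"; returns the picture (480x640x3 uint8, red, green, blue); there is no depth.
- camera_model(name): a dict with "fx", "fy", "cx", "cy" (pixels), "origin" and "orientation" of the camera in the world; the wrist camera has in their place "tool_from_camera" (4x4, takes a point from camera to tool coordinates, whose origin is the TCP and whose axes are the flange's). Camera axes: x right, y down, z forward; pixel columns grow to the right and rows downward; lengths in mm; the calibration is good to about 2 mm. A picture is of the moment at which its call begins: read the wrist's pose just before it. camera_model takes no time and is no camera call.
- close_job(): hands the job in; it is judged then, once.
Trained networks look in the newest picture that a camera, given by its name, has taken for a name from the list of things; names that differ only in an ending like _2 or _b are one class to them, and where a whole thing is asked for, a point or a joint stands for the part that bears it (a point fixed in the world has none). Each returns a list of dicts, best first, with "confidence" (0 to 1); they miss things now and then, are a little off and sometimes report something else, mostly with a low value. They report only what shows in the picture. A call takes as long as a camera call.
- look_for(target, camera): "xyz" ([x, y, z] in mm, in the coordinates of the camera as it stood for that picture, good to about 4 mm: the middle of the surface that is visible of it).
- outline_of(target, camera): "mask" (480x640 bool, what is visible of it).
- pinpoint(target, camera): "xyz" ([x, y, z] in mm, in the coordinates of the camera as it stood for that picture, good to about 4 mm: a listed point, or the origin of a listed thing).
The state is a dict: "t": time; "qpos": joint angles; "qvel": joint speeds; "joint_torque": joint torques, N m; "ee_pos": TCP position; "orientation": TCP orientation; "ft_force": force on the tool from outside, world axes, zero at the start; "moment": the same for the moment, N m; "width": finger opening in mm; "grasp_force": force on a finger pad.
Only numpy, scipy, OpenCV 4.12 (cv2) and the standard library are available. Lean on these libraries where they do the work, as an engineer would, in place of code of your own. Each camera call takes 0.05 s, during which the arm holds its last target. There are 200 camera calls.

### The job

The height check is finished: take down both setting stacks on the granite comparator base, one piece at a time from the top, and put each of the five masters away in the blue storage insert whose pocket is made for it. Set every piece down flat on its pocket floor; they are lapped gauges, so do not drop them.

Things in the scene. Friction and masses are not known exactly. Their poses are not given: they have to be found in the camera images.
- block123: Bright steel setup block with a pattern of dark round holes, 76 (its x) x 51 (its y) x 25 mm high, about 650 g. Origin: centre of its underside, z up, x and y along its sides. Lies flat on the granite base, under one of the other pieces. That base belongs to a comparator stand: 340 x 220 mm, black, top 50 mm above the bench.
- laminated: Magnetic transfer block of alternating brass and dark steel stripes across its length, 90 (its x) x 40 (its y) x 25 mm high, about 720 g. Origin: centre of its underside, z up, x and y along its sides. Lies flat on the granite base, under one of the other pieces. The two stacks stand about 140 mm apart; a dial column up to 235 mm high stands at the far left corner of the base.
- riser: Black square riser block with four small bright dots at the corners of its top, 38 x 38 x 30 mm high, about 300 g. Origin: centre of its underside, z up, x and y along its sides. Stands on one of the two large blocks and carries the small gauge block.
- ceramic: White ceramic cylinder with a dark centre dot, diameter 32 mm, 35 mm high, about 160 g. Origin: centre of its underside, z up, x and y along its sides. Stands on the other large block (the one without the black riser).
- gauge: Small steel-grey square gauge block with a dark hole in its centre, 24 x 24 x 25 mm high, about 100 g. Origin: centre of its underside, z up, x and y along its sides. Stands on top of the black riser. Fingertips that stay 10 mm above a piece's underside clear the inserts' rims at set-down.
- nest_block123: Blue moulded storage insert fixed to the bench, yellow pocket floor: oblong pocket 88 (its x) x 63 (its y) mm, insert 100 x 75 mm, pocket 6 mm deep, 6 mm play on every side of its piece. Fits the steel block with holes. Origin: centre of the insert's underside on the bench; pocket floor 5 mm and rim 11 mm above it; x and y along the pocket's sides.
- nest_laminated: Blue moulded storage insert fixed to the bench, yellow pocket floor: long narrow pocket 102 (its x) x 52 (its y) mm, insert 114 x 64 mm, pocket 6 mm deep, 6 mm play on every side of its piece. Fits the brass-striped block. Origin: centre of the insert's underside on the bench; pocket floor 5 mm and rim 11 mm above it; x and y along the pocket's sides.
- nest_riser: Blue moulded storage insert fixed to the bench, yellow pocket floor: square pocket 50 x 50 mm, insert 62 x 62 mm, pocket 6 mm deep, 6 mm play on every side of its piece. Fits the black riser. Origin: centre of the insert's underside on the bench; pocket floor 5 mm and rim 11 mm above it; x and y along the pocket's sides.
- nest_ceramic: Blue moulded storage insert fixed to the bench, yellow pocket floor: round pocket of diameter 44 mm, insert 58 x 58 mm, pocket 6 mm deep, 6 mm play on every side of its piece. Fits the white cylinder. Origin: centre of the insert's underside on the bench; pocket floor 5 mm and rim 11 mm above it; x and y along the pocket's sides.
- nest_gauge: Blue moulded storage insert fixed to the bench, yellow pocket floor: smallest, square pocket 36 x 36 mm, insert 48 x 48 mm, pocket 6 mm deep, 6 mm play on every side of its piece. Fits the small grey gauge block. Origin: centre of the insert's underside on the bench; pocket floor 5 mm and rim 11 mm above it; x and y along the pocket's sides.

How it is judged (in metres and radians):
At the end, for the whole second after the job is handed in: Each of the five masters lies in its own insert: centre within 10 mm of the insert's centre, flat on the pocket floor (underside less than 8 mm above the insert's underside, tilt below 0.06 rad), released and at rest (horizontal distance between block123 and nest_block123 below 0.01 m and z of block123 in the frame of nest_block123 below 0.008 m and angle between each of block123, laminated, riser, ceramic, gauge's own z axis and vertical below 0.06 rad and linear speed of each of block123, laminated, riser, ceramic, gauge below 0.02 m/s and horizontal distance between laminated and nest_laminated below 0.01 m and z of laminated in the frame of nest_laminated below 0.008 m and horizontal distance between riser and nest_riser below 0.01 m and z of riser in the frame of nest_riser below 0.008 m and horizontal distance between ceramic and nest_ceramic below 0.01 m and z of ceramic in the frame of nest_ceramic below 0.008 m and horizontal distance between gauge and nest_gauge below 0.01 m and z of gauge in the frame of nest_gauge below 0.008 m); the robot touches nothing.
It fails at once if a piece is dropped (it moves faster than 0.6 m/s while the fingers do not hold it, as after a fall of about 20 mm) ((linear speed of block123 above 0.6 m/s and contact force between the fingers and block123 below 0.05 N) or (linear speed of laminated above 0.6 m/s and contact force between the fingers and laminated below 0.05 N) or (linear speed of riser above 0.6 m/s and contact force between the fingers and riser below 0.05 N) or (linear speed of ceramic above 0.6 m/s and contact force between the fingers and ceramic below 0.05 N) or (linear speed of gauge above 0.6 m/s and contact force between the fingers and gauge below 0.05 N)).
It fails at once if two pieces are lifted together, one still resting on the other ((contact force between riser and gauge above 0.3 N and height (world z) of riser above 0.095 m) or (contact force between block123 and riser above 0.3 N and height (world z) of block123 above 0.065 m) or (contact force between block123 and ceramic above 0.3 N and height (world z) of block123 above 0.065 m) or (contact force between laminated and riser above 0.3 N and height (world z) of laminated above 0.065 m) or (contact force between laminated and ceramic above 0.3 N and height (world z) of laminated above 0.065 m)).
It also fails if it takes over 118 s, if anything falls off the work surface, if the arm or the gripper's body presses on something with over 40 N, if the wrist force passes 120 N, or if a joint passes its speed limit or range.

## Working session

There is one attempt and no reset: what is moved stays moved. The work goes in short steps, Python scripts to look and compute and a shell command to move; the robot and the scene stay as the last step left them, time stands still between calls to the robot, and variables do not carry over. Pictures are saved under pics/ and viewed, at most 14 in all, crops included, and the job is handed in when it is done.

```bash
ls; mkdir -p pics; cat > h.py <<'E'
import numpy as np,cv2
from scipy.spatial.transform import Rotation as R
from workcell import *
def cam(n,o=None):
    m=camera_model(n)
    K=np.array([[m['fx'],0,m['cx']],[0,m['fy'],m['cy']],[0,0,1]])
    if n=='wrist':
        o=o or get_obs(); T=np.eye(4);T[:3,:3]=R.from_rotvec(o['orientation']).as_matrix();T[:3,3]=o['ee_pos']
        return K,T@np.array(m['tool_from_camera'])
    T=np.eye(4); q=np.array(m['orientation'],float)
    T[:3,:3]=R.from_rotvec(q).as_matrix() if q.size==3 else q.reshape(3,3); T[:3,3]=m['origin']
    return K,T
def w(T,p): return T[:3,:3]@np.array(p)+T[:3,3]
def ray(K,T,uv,z):
    d=T[:3,:3]@np.linalg.solve(K,[uv[0],uv[1],1]); return T[:3,3]+d*(z-T[2,3])/d[2]
def save(n,f): 
    im=get_image(n); cv2.imwrite('pics/'+f,im[:,:,::-1]); return im
E
python3 - <<'E'
from h import *
o=get_obs();print(o); print(tip_extent if not callable(tip_extent) else tip_extent())
for n in('scene','top','wrist'): print(n,camera_model(n))
save('scene','s0.png');save('top','t0.png')
K,T=cam('top')
for t in 'block123 laminated riser ceramic gauge nest_block123 nest_laminated nest_riser nest_ceramic nest_gauge'.split():
    print(t,[(np.round(w(T,d['xyz'])),round(d['confidence'],2)) for d in look_for(t,'top')[:2]],[(np.round(w(T,d['xyz'])),round(d['confidence'],2)) for d in pinpoint(t,'top')[:2]])
E
```

```text
pics
{'t': 0.0, 'qpos': array([-1.15998704e+00,  4.23845726e-01,  1.63069868e+00,  6.17632733e-06,
        1.08861711e+00, -1.89665067e-02]), 'qvel': array([-0.00135215, -0.00045123,  0.00032323, -0.00098144,  0.0017725 ,
        0.00176657]), 'joint_torque': array([-2.16960630e-03, -5.44630337e+01, -2.73669237e+01,  6.41964586e-02,
        2.26752344e-02, -1.31184329e-04]), 'ee_pos': array([ 260.24350017, -567.64316425,  238.89522944]), 'orientation': array([-3.06783341e+00, -6.69573868e-01,  4.71078290e-04]), 'ft_force': array([-0.23184744,  0.09870553,  1.10316324]), 'moment': array([ 0.01546515,  0.02215306, -0.03420714]), 'grasp_force': 0.0, 'width': 88.02411237417998}
17.0
scene {'fx': 574.6120323857882, 'fy': 574.6120323857882, 'cx': 318.08829879838953, 'cy': 236.4650047476653, 'origin': array([1076.91495489,  777.59112452,  765.7788028 ]), 'orientation': array([-0.7915116 , -2.45031929,  1.23580885])}
top {'fx': 464.7650114101434, 'fy': 464.7650114101434, 'cx': 318.52101165399, 'cy': 239.09046115098658, 'origin': array([ 475.54627078,    3.29069897, 1035.7866262 ]), 'orientat
[... 876 characters left out ...]
.48)]
gauge [(array([620.,   9., 129.]), 0.5)] []
nest_block123 [(array([ 420., -253.,   10.]), 0.58), (array([ 632., -261.,    7.]), 0.42)] [(array([ 423., -250.,    7.]), 0.75), (array([426., 263.,  -1.]), 0.38)]
nest_laminated [(array([496.,  15., 113.]), 0.41)] [(array([428., 262.,  -0.]), 0.87), (array([624.,   6., 106.]), 0.2)]
nest_riser [(array([629., 244.,   7.]), 0.74), (array([619.,  10., 133.]), 0.28)] [(array([633., 244.,   3.]), 0.79)]
nest_ceramic [(array([506., 420.,  10.]), 0.89), (array([ 634., -259.,    7.]), 0.22)] [(array([507., 415.,  -0.]), 0.89)]
nest_gauge [(array([ 635., -259.,    7.]), 0.74), (array([491.,  23.,  75.]), 0.18)] [(array([ 633., -259.,    4.]), 0.65)]
```

View pics/t0.png

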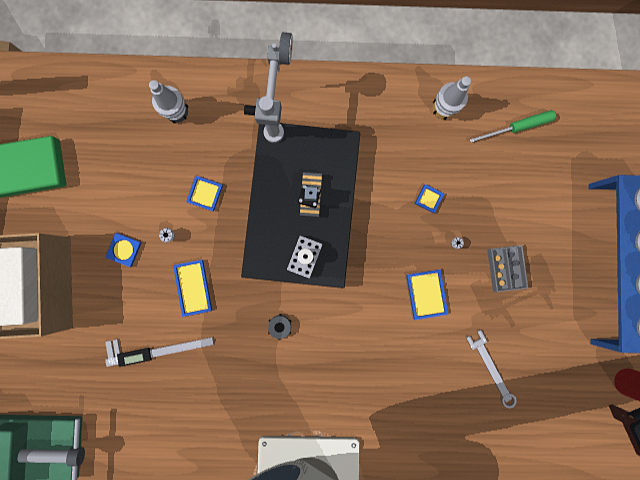

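View pics/s0.png

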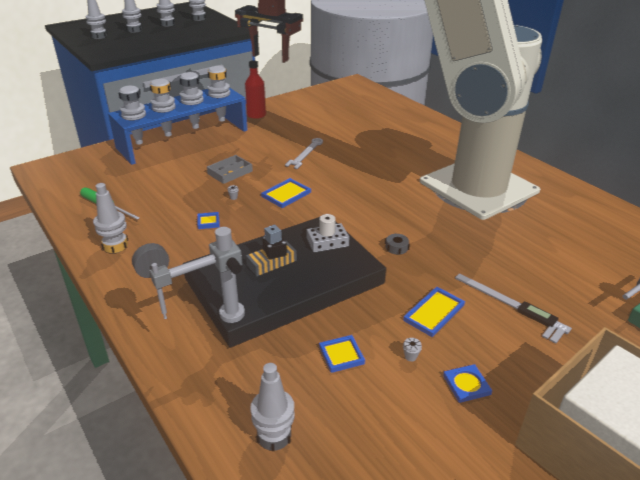

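```bash
cat > m.py <<'E'
from h import *
def rect(mask,K,T,z):
    c=max(cv2.findContours(mask.astype(np.uint8),0,2)[0],key=cv2.contourArea)
    P=np.array([ray(K,T,p[0],z)[:2] for p in c],np.float32)
    (x,y),(a,b),t=cv2.minAreaRect(P)
    if a<b: t+=90;a,b=b,a
    return np.round([x,y,a,b,(t+90)%180-90],1)  # long axis direction, deg
E
python3 - <<'E'
from m import *
im=get_image('top');K,T=cam('top')
hsv=cv2.cvtColor(im,cv2.COLOR_RGB2HSV)
y=cv2.inRange(hsv,(24,120,120),(34,255,255))
n,l,s,c=cv2.connectedComponentsWithStats(y)
for i in range(1,n):
    if s[i,4]>150: print('yellow',c[i].round(),rect(l==i,K,T,5))
b=cv2.inRange(hsv,(100,120,60),(125,255,255))|y
n,l,s,c=cv2.connectedComponentsWithStats(b)
for i in range(1,n):
    if 300<s[i,4]<6000: print('insert',c[i].round(),rect(l==i,K,T,11))
for t,z in dict(block123=75,laminated=75,riser=105,ceramic=110,gauge=130).items():
    for d in outline_of(t,'top')[:2]: print(t,round(d['confidence'],2),rect(d['mask'],K,T,z))
E
```

```text
yellow [205. 193.] [635.5 244.6  47.6  46.6  72.9]
yellow [429. 198.] [ 636.6 -258.6   31.2   30.5   64.6]
yellow [124. 250.] [505.9 413.5  37.7  30.6   2.8]
yellow [193. 288.] [426.3 261.9  99.   46.6  12.4]
yellow [427. 294.] [ 422.8 -255.2   85.6   61.1    9.9]
insert [625. 262.] [ 502.8 -670.6  393.7  113.6   -1.2]
insert [205. 193.] [634.6 243.   63.8  61.8  72.9]
insert [429. 198.] [ 635.7 -257.1   49.1   48.5   64.6]
insert [123. 250.] [505.4 415.5  61.   58.8  70.2]
insert [193. 288.] [425.7 261.5 113.4  65.6  12.4]
insert [427. 294.] [ 422.5 -253.8   99.5   76.1   10.2]
block123 0.56 [496.9  16.7  77.5  53.2 -19.6]
laminated 0.93 [657.8   6.5  40.1  29.8  83.3]
laminated 0.34 [428.6 245.5 110.   66.6  14.6]
riser 0.75 [617.6  10.4  41.2  38.3 -13.5]
ceramic 0.71 [496.   15.3  27.9  27.9 -88.7]
gauge 0.56 [496.5  15.1  29.2  27.3   1.3]
gauge 0.55 [620.4   8.2  25.7  23.6   1.4]
```

```bash
cat > p.py <<'E'
import sys
from h import *
def pose(x,y,z,yaw): return np.array([x,y,z],float),R.from_euler('z',yaw,degrees=True)*R.from_euler('x',180,degrees=True)
o=get_obs(); p=o['ee_pos'];r=R.from_rotvec(o['orientation'])
print('now',p.round(1),'yaw',np.degrees(np.arctan2(*r.as_matrix()[[1,0],0])).round(2),'w',o['width'].round(1),'g',o['grasp_force'].round(1),'q1,q6',o['qpos'][[0,5]].round(2),'t',o['t'])
for a in sys.argv[1:]:
    P,Q=pose(*map(float,a.split()))
    d=P-p; v=(r.inv()*Q).as_rotvec()
    n=int(np.ceil(max(abs(r.inv().apply(d)).max()/200,np.degrees(np.linalg.norm(v))/30)-1e-6)) or 1
    for i in range(n):
        s=r.inv().apply(d/n)/200; t=np.degrees(v/n)/30
        print(a,'|',*s.round(3),*t.round(3),'| rows>=',np.ceil(max(np.linalg.norm(d/n)/50,np.degrees(np.linalg.norm(v/n))/8.59)))
        r=r*R.from_rotvec(v/n)
    p=P;r=Q
E
python3 p.py "422 -300 260 0" "620 9 260 0"
python3 -c "
from h import *
K,T=cam('top')
print(ray(K,T,(274,131),50),ray(K,T,(268,108),220),ray(K,T,(250,110),190))"
```

```text
[766.76945088  89.28215178  50.        ] [757.99083814  86.3241214  220.        ] [763.67344198 122.50361695 190.        ]Traceback (most recent call last):
  File "p.py", line 5, in <module>
    print('now',p.round(1),'yaw',np.degrees(np.arctan2(*r.as_matrix()[[1,0],0])).round(2),'w',o['width'].round(1),'g',o['grasp_force'].round(1),'q1,q6',o['qpos'][[0,5]].round(2),'t',o['t'])
                                                                                              ^^^^^^^^^^^^^^^^
AttributeError: 'float' object has no attribute 'round'
```

```bash
sed -i "s/o\['width'\].round(1)/round(float(o['width']),1)/; s/o\['grasp_force'\].round(1)/round(float(o['grasp_force']),1)/" p.py
python3 p.py "422 -300 260 0" "620 9 260 0"
```

```text
now [ 260.5 -568.1  239.7] yaw 24.63 w 87.7 g 0.0 q1,q6 [-1.16 -0.02] t 1.4
422 -300 260 0 | 0.646 -0.441 -0.051 0.0 0.0 0.41 | rows>= 4.0
422 -300 260 0 | 0.538 -0.569 -0.051 0.0 0.0 0.41 | rows>= 4.0
620 9 260 0 | 0.495 -0.772 -0.0 0.0 0.0 0.0 | rows>= 4.0
620 9 260 0 | 0.495 -0.772 -0.0 0.0 0.0 0.0 | rows>= 4.0
```

```bash
A=0
python3 -m jog '0.646 -0.441 -0.051 0 0 0.41 -1;0.646 -0.441 -0.051 0 0 0.41 -1;0.646 -0.441 -0.051 0 0 0.41 -1;0.646 -0.441 -0.051 0 0 0.41 -1;0.646 -0.441 -0.051 0 0 0.41 -1'
python3 -m jog '0.538 -0.569 -0.051 0 0 0.41 -1;0.538 -0.569 -0.051 0 0 0.41 -1;0.538 -0.569 -0.051 0 0 0.41 -1;0.538 -0.569 -0.051 0 0 0.41 -1;0.538 -0.569 -0.051 0 0 0.41 -1'
python3 p.py "620 9 260 0"
```

```text
t: 1.9
ee_pos: [342.0, -433.2, 250.3]
orientation: [3.122, 0.342, 0.0]
ft_force: [-0.2, 0.3, 0.3]
width: 87.7
grasp_force: 0.0
t: 2.4
ee_pos: [422.6, -300.2, 260.2]
orientation: [3.141, 0.004, 0.001]
ft_force: [-0.5, -0.5, 0.8]
width: 87.7
grasp_force: 0.0
now [ 422.6 -300.2  260.2] yaw 0.14 w 87.7 g 0.0 q1,q6 [-0.64  0.93] t 2.4
620 9 260 0 | 0.495 -0.772 0.0 0.001 -0.0 0.002 | rows>= 4.0
620 9 260 0 | 0.494 -0.772 0.0 0.001 -0.0 0.002 | rows>= 4.0
```

Tracking is accurate. Move over the gauge stack and look.

```bash
python3 -m jog '0.495 -0.772 0 0 0 0 -1;0.495 -0.772 0 0 0 0 -1;0.495 -0.772 0 0 0 0 -1;0.495 -0.772 0 0 0 0 -1;0.495 -0.772 0 0 0 0 -1' >/dev/null
python3 -m jog '0.495 -0.772 0 0 0 0 -1;0.495 -0.772 0 0 0 0 -1;0.495 -0.772 0 0 0 0 -1;0.495 -0.772 0 0 0 0 -1;0.495 -0.772 0 0 0 0 -1;0.495 -0.772 0 0 0 0 -1'
cat > look.py <<'E'
import sys
from m import *
o=get_obs();K,T=cam('wrist',o);im=save('wrist',sys.argv[1])
for a in sys.argv[2:]:
    t,z=a.split(':');z=float(z)
    for d in outline_of(t,'wrist')[:1]:
        print(t,round(d['confidence'],2),rect(d['mask'],K,T,z))
    for f in(look_for,pinpoint):
        print(t,f.__name__,[(w(T,d['xyz']).round(1),round(d['confidence'],2)) for d in f(t,'wrist')[:1]])
E
python3 look.py w1.png gauge:135 riser:110 laminated:75
```

```text
t: 3.5
ee_pos: [619.8, 6.8, 259.4]
orientation: [3.141, -0.0, -0.002]
ft_force: [-0.5, -0.1, 0.7]
width: 88.0
grasp_force: 0.0
gauge 0.79 [627.    9.3  28.2  24.4  -2.4]
gauge call [(array([624.8,  10.1, 127.3]), 0.62)]
gauge call [(array([621.6,   9.2,  98.2]), 0.63)]
riser 0.56 [625.3  11.   42.2  37.9 -14.1]
riser call [(array([636. ,  19. , 103.7]), 0.96)]
riser call []
laminated 0.87 [655.5   8.   39.8  39.1  87.6]
laminated call [(array([653.5,   6.4,  75.1]), 0.9)]
laminated call [(array([629.2,   7.8,  49.5]), 0.73)]
```

View pics/w1.png

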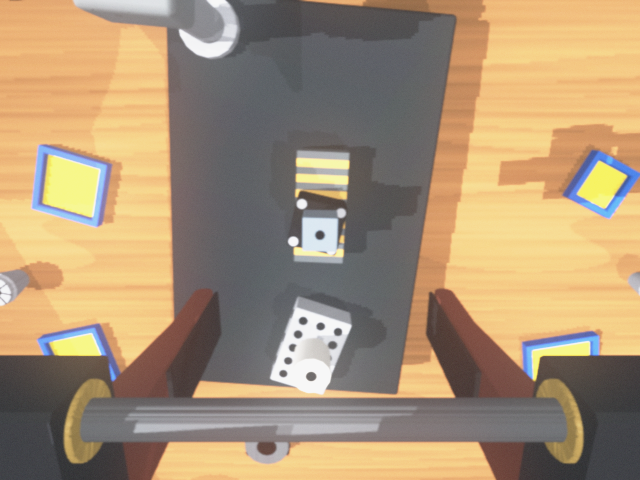

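```bash
python3 - <<'E'
from m import *
o=get_obs();K,T=cam('wrist',o);im=get_image('wrist');g=cv2.cvtColor(im,cv2.COLOR_RGB2GRAY)
sub=g[225:245,308:332]; m=(sub<70).astype(np.uint8); n,l,s,c=cv2.connectedComponentsWithStats(m);print(s,c)
for i in range(1,n): print('hole',ray(K,T,c[i]+[308,225],135).round(1))
q=[ray(K,T,p,110) for p in((302,204),(341,213),(293,241),(332,250))];print('riser',((q[1]+q[2])/2).round(1),np.round(q,1))
for a,b in((0,1),(0,2)): e=q[b]-q[a];print(np.degrees(np.arctan2(e[1],e[0])),np.linalg.norm(e))
b=[ray(K,T,p,75).round(1) for p in((296,150),(350,152),(293,262),(343,263))];print(b,np.mean(b,0))
cv2.imwrite('pics/c1.png',cv2.resize(im[140:280,270:380,::-1],None,fx=4,fy=4,interpolation=cv2.INTER_CUBIC))
E
```

```text
[[  0   0  24  20 479]
 [ 16  10   1   1   1]] [[11.49060543  9.49895616]
 [16.         10.        ]]
hole [623.8   8.4 135. ]
riser [622.4  13.5 110. ] [[639.3  23.9 110. ]
 [632.8  -3.8 110. ]
 [612.   30.8 110. ]
 [605.1   2.5 110. ]]
-103.22216306109632 28.39795927840569
165.80766087044483 28.190041100438915
[array([673.8,  29.6,  75. ]), array([672.3, -11.5,  75. ]), array([583.3,  33.8,  75. ]), array([582.4,  -7.5,  75. ])] [627.95  11.1   75.  ]
```

View pics/c1.png

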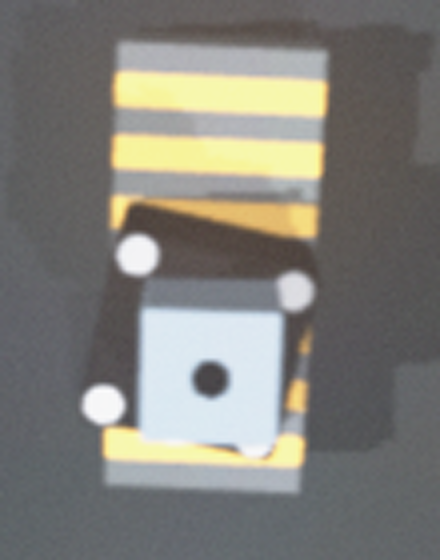

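```bash
python3 p.py "624 9.2 200 -1.5" "624 9.2 137 -1.5"
```

```text
now [619.8   8.7 260.2] yaw 0.01 w 87.6 g 0.0 q1,q6 [-0.01  1.57] t 4.05
624 9.2 200 -1.5 | 0.021 -0.002 0.301 0.0 -0.0 0.05 | rows>= 2.0
624 9.2 137 -1.5 | -0.0 -0.0 0.315 0.0 0.0 0.0 | rows>= 2.0
```

```bash
python3 -m jog '0.021 -0.002 0.3 0 0 0.05 -1;0.021 -0.002 0.3 0 0 0.05 -1;0.021 -0.002 0.3 0 0 0.05 -1;0.021 -0.002 0.45 0 0 0.05 -1;0.021 -0.002 0.6 0 0 0.05 -1;0.021 -0.002 0.616 0 0 0.05 -1;0.021 -0.002 0.616 0 0 0.05 -1;0.021 -0.002 0.616 0 0 0.05 -1'
python3 -m jog '0 0 0 0 0 0 1;0 0 0 0 0 0 1;0 0 0 0 0 0 1;0 0 0 0 0 0 1;0 0 0 0 0 0 1;0 0 0 0 0 0 1;0 0 0 0 0 0 1;0 0 0 0 0 0 1'
python3 p.py
```

```text
t: 4.85
ee_pos: [625.3, 9.3, 139.0]
orientation: [-3.141, 0.04, -0.004]
ft_force: [-0.4, 0.6, -0.8]
width: 87.8
grasp_force: 0.0
t: 5.65
ee_pos: [624.0, 9.3, 136.8]
orientation: [-3.141, 0.04, 0.0]
ft_force: [0.1, 0.7, -0.6]
width: 27.6
grasp_force: 0.0
now [624.    9.3 136.8] yaw -1.47 w 27.6 g 0.0 q1,q6 [-0.    1.59] t 5.65
```

```bash
python3 -m jog '0 0 0 0 0 0 1;0 0 0 0 0 0 1;0 0 0 0 0 0 1;0 0 0 0 0 0 1;0 0 0 0 0 0 1'
python3 -m jog '0 0 -0.02 0 0 0 1;0 0 -0.06 0 0 0 1;0 0 -0.15 0 0 0 1;0 0 -0.3 0 0 0 1;0 0 -0.3 0 0 0 1'
python3 p.py "636.2 -257.8 120 -25.4" "636.2 -257.8 33 -25.4"
```

```text
t: 6.15
ee_pos: [624.0, 9.3, 136.8]
orientation: [-3.141, 0.041, 0.0]
ft_force: [-0.3, -0.3, -0.5]
width: 23.9
grasp_force: 30.0
t: 6.65
ee_pos: [626.7, 9.3, 201.4]
orientation: [-3.141, 0.04, -0.012]
ft_force: [0.5, 0.2, 0.7]
width: 23.7
grasp_force: 30.0
now [626.7   9.3 201.4] yaw -1.47 w 23.7 g 30.0 q1,q6 [-0.    1.59] t 6.65
636.2 -257.8 120 -25.4 | 0.039 0.667 0.204 -0.002 -0.007 0.399 | rows>= 3.0
636.2 -257.8 120 -25.4 | 0.178 0.644 0.204 -0.002 -0.007 0.399 | rows>= 3.0
636.2 -257.8 33 -25.4 | -0.0 -0.0 0.435 0.0 0.0 0.0 | rows>= 2.0
```

```bash
python3 -m jog '0.05 0.667 0.2 0 0 0.4 1;0.05 0.667 0.2 0 0 0.4 1;0.05 0.667 0.2 0 0 0.4 1;0.05 0.667 0.2 0 0 0.4 1'
python3 -m jog '0.178 0.644 0.2 0 0 0.4 1;0.178 0.644 0.2 0 0 0.4 1;0.178 0.644 0.2 0 0 0.4 1;0.178 0.644 0.2 0 0 0.4 1;0.178 0.644 0.2 0 0 0.4 1;0.178 0.644 0.2 0 0 0.4 1;0.178 0.644 0.2 0 0 0.4 1;0.178 0.644 0.2 0 0 0.4 1' 
python3 look.py w2.png nest_gauge:11 gauge:120
python3 p.py "636.2 -257.8 60 -25.4" "636.2 -257.8 33 -25.4"
```

```text
t: 7.05
ee_pos: [629.4, -128.3, 154.8]
orientation: [3.118, -0.375, -0.004]
ft_force: [-0.3, 0.3, -0.6]
width: 23.8
grasp_force: 30.0
t: 7.85
ee_pos: [635.6, -256.5, 117.5]
orientation: [3.065, -0.69, 0.001]
ft_force: [-0.1, -0.0, -0.7]
width: 23.6
grasp_force: 30.0
nest_gauge 0.82 [ 637.6 -256.6   49.5   48.2  -26.2]
nest_gauge call [(array([ 636.7, -257. ,    1.9]), 0.9)]
nest_gauge call [(array([ 637. , -257.9,   -5.6]), 0.97)]
gauge 0.71 [ 643.8 -260.1   31.4   22.1  -25.3]
gauge call [(array([ 636.9, -256.7,  105.5]), 0.87)]
gauge call [(array([ 631.6, -252.7,   81.2]), 0.56)]
now [ 635.2 -257.7  116.9] yaw -25.47 w 24.1 g 30.0 q1,q6 [-0.4   1.61] t 8.2
636.2 -257.8 60 -25.4 | 0.004 -0.002 0.285 -0.0 -0.0 -0.002 | rows>= 2.0
636.2 -257.8 33 -25.4 | -0.0 -0.0 0.135 0.0 0.0 0.0 | rows>= 1.0
```

View pics/w2.png

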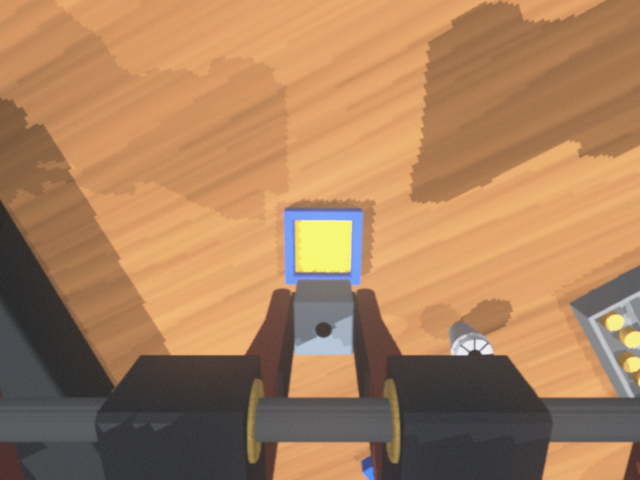

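```bash
python3 -m jog '0.01 -0.004 0.15 0 0 0 1;0.01 -0.004 0.3 0 0 0 1;0.01 -0.004 0.37 0 0 0 1;0.01 -0.004 0.4 0 0 0 1;0.01 -0.004 0.415 0 0 0 1;0.01 -0.004 0.42 0 0 0 1;0.01 -0.004 0.42 0 0 0 1;0.01 -0.004 0.42 0 0 0 1'
python3 p.py "637 -257.3 32 -25.4"
```

```text
t: 9.0
ee_pos: [636.1, -257.6, 36.5]
orientation: [-3.064, 0.693, 0.005]
ft_force: [-14.1, 4.8, 24.7]
width: 23.5
grasp_force: 30.0
now [ 636.1 -257.6   36.5] yaw -25.48 w 23.5 g 30.0 q1,q6 [-0.4   1.61] t 9.0
637 -257.3 32 -25.4 | 0.003 -0.003 0.023 0.0 0.006 -0.003 | rows>= 1.0
```

```bash
python3 -m jog '0 0 -0.06 0 0 0 1;0 0 -0.15 0 0 0 1;0 0 -0.15 0 0 0 1;0 0 -0.15 0 0 0 1;0 0 -0.15 0 0 0 1'
python3 - <<'E'
from m import *
o=get_obs();K,T=cam('wrist',o);im=save('wrist','w3.png')
cv2.imwrite('pics/c3.png',cv2.resize(im[200:400,260:390,::-1],None,fx=3,fy=3))
z=o['ee_pos'][2];print(o['ee_pos'])
R0=R.from_rotvec(o['orientation'])
hsv=cv2.cvtColor(im,cv2.COLOR_RGB2HSV)
y=cv2.inRange(hsv,(24,120,120),(34,255,255));n,l,s,c=cv2.connectedComponentsWithStats(y)
for i in range(1,n):
    if s[i,4]>500: print('yellow',c[i],s[i],rect(l==i,K,T,5))
for v in(325,330,335): print(v,ray(K,T,(323,v),z-1.8),R0.inv().apply(ray(K,T,(323,v),z-1.8)-o['ee_pos']))
E
```

```text
t: 9.5
ee_pos: [637.2, -257.9, 62.5]
orientation: [-3.064, 0.693, 0.001]
ft_force: [0.2, 0.7, -1.4]
width: 23.3
grasp_force: 30.0
[ 637.18763608 -257.94726343   62.53465874]
yellow [321.07763672 267.49072266] [ 287  252   69   40 2048] [ 641.3 -258.3   34.5   21.2   64.6]
325 [ 640.67995134 -258.95848483   60.73465874] [ 3.58836061 -0.58950491  1.79860687]
330 [ 638.75242972 -258.04138092   60.73465874] [ 1.45378412 -0.58820314  1.79943492]
335 [ 636.80983943 -257.11710743   60.73465874] [-0.69747971 -0.58689119  1.80026944]
```

View pics/c3.png

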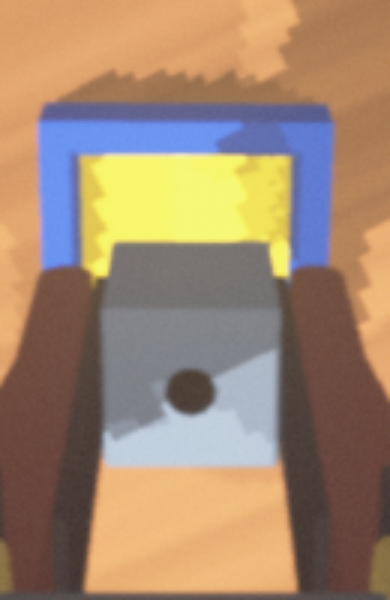

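```bash
python3 - <<'E'
from m import *
o=get_obs();K,T=cam('wrist',o);p=o['ee_pos'];R0=R.from_rotvec(o['orientation']);f=lambda uv,z:R0.inv().apply(ray(K,T,uv,z)-p).round(1)
print(p)
print('gauge bottom front',f((323,281),p[2]-26.8),'L,R',f((297.5,281),p[2]-26.8),f((350,281),p[2]-26.8))
print('gauge top front',f((323,303),p[2]-1.8),'top back',f((323,355.5),p[2]-1.8))
print('pocket far',f((321,251.3),5),'rim outer far',f((321,240),11),f((321,234.5),0),'rim inner',f((321,250.5),11))
print('pocket L R at far',f((286,252),11),f((357,252),11))
print('insert LR',f((273,240),11),f((371,240),11))
E
```

```text
[ 637.00159247 -257.82036592   62.22187514]
gauge bottom front [11.4 -0.6 26.8] L,R [ 11.4 -11.6  26.8] [11.4 11.1 26.8]
gauge top front [12.8 -0.6  1.8] top back [-9.7 -0.6  1.8]
pocket far [14.9 -1.6 57.2] rim outer far [22.6 -1.6 51.2] [22.2 -1.6 62.2] rim inner [17.3 -1.6 51.2]
pocket L R at far [ 16.5 -18.5  51.2] [16.5 15.9 51.2]
insert LR [ 22.6 -24.6  51.2] [22.6 22.5 51.2]
```

```bash
python3 - <<'E'
from m import *
from scipy.optimize import least_squares
o=get_obs();K,T=cam('wrist',o);p=o['ee_pos'];R0=R.from_rotvec(o['orientation'])
Ti=np.linalg.inv(T)
def pj(q):
    c=Ti[:3,:3]@(p+R0.apply(q))+Ti[:3,3]; u=K@c; return u[:2]/u[2]
# crop c3: corners TFL(100,308) TFR(281,308) TBL(103,466) TBR(278,466) BFL(112,243) BFR(270,243)
px=np.array([(100,308),(281,308),(103,466),(278,466),(112,243),(270,243)])/3+[260,200]
P=np.array([(12,-12,0),(12,12,0),(-12,-12,0),(-12,12,0),(12,-12,25),(12,12,25)],float)
r=least_squares(lambda t:np.ravel([pj(R.from_rotvec([0,t[3],0]).apply(q)+t[:3])-u for q,u in zip(P,px)]),[0,0,2,0])
print(r.x,r.cost,r.fun.round(1))
E
```

```text
[-3.92056313 -0.35479255 11.91460055 -0.03370981] 0.7095100466586076 [ 0.5 -0.2 -0.3 -0.2  0.5  0.4 -0.4  0.5  0.1 -0.3 -0.4 -0.2]
```

```bash
python3 -m jog '0 0 0.05 0 0 0 1;0 0 0.1 0 0 0 1;0 0 0.1 0 0 0 1;0 0 0.1 0 0 0 1'
python3 -m jog '0 0 0.01 0 0 0 1;0 0 0.01 0 0 0 1;0 0 0.01 0 0 0 1'
python3 -c "
from m import *
save('scene','s1.png')
im=save('wrist','w4.png');cv2.imwrite('pics/c4.png',cv2.resize(im[200:400,260:390,::-1],None,fx=3,fy=3))
s=cv2.imread('pics/s1.png');cv2.imwrite('pics/c5.png',cv2.resize(s[150:270,150:270],None,fx=5,fy=5,interpolation=cv2.INTER_CUBIC))"
```

```text
t: 9.95
ee_pos: [636.8, -257.7, 41.7]
orientation: [-3.064, 0.693, 0.003]
ft_force: [-0.8, -0.5, -0.6]
width: 23.9
grasp_force: 30.0
t: 10.25
ee_pos: [637.5, -258.1, 41.1]
orientation: [3.064, -0.693, 0.001]
ft_force: [-0.0, 0.4, -1.0]
width: 23.7
grasp_force: 30.0
```

View pics/c5.png

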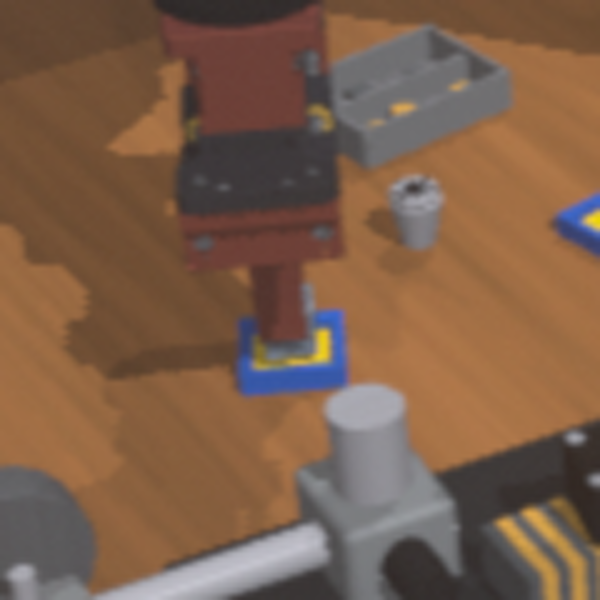

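```bash
python3 -m jog '0 0 0.01 0 0 0 1;0 0 0.01 0 0 0 1;0 0 0.01 0 0 0 1'
python3 -m jog '0 0 0.01 0 0 0 1;0 0 0.01 0 0 0 1;0 0 0.01 0 0 0 1'
```

```text
t: 10.65
ee_pos: [637.3, -258.0, 38.8]
orientation: [-3.064, 0.693, 0.0]
ft_force: [-0.7, 0.3, -0.3]
width: 23.5
grasp_force: 30.0
t: 10.95
ee_pos: [637.3, -258.0, 36.8]
orientation: [-3.064, 0.693, 0.0]
ft_force: [0.5, 0.6, -0.9]
width: 23.7
grasp_force: 30.0
```

View pics/c4.png

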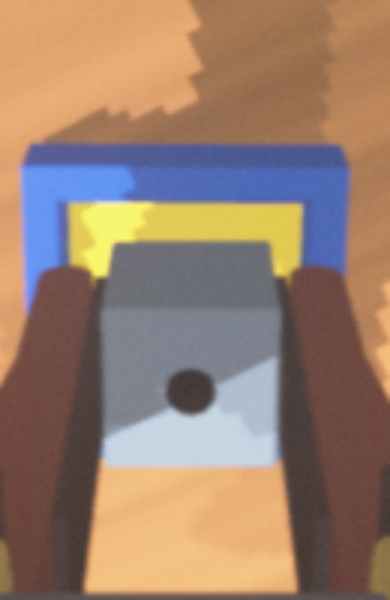

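```bash
python3 -m jog '0 0 0.01 0 0 0 1;0 0 0.01 0 0 0 1;0 0 0.01 0 0 0 1'
python3 -m jog '0 0 0.005 0 0 0 1;0 0 0.005 0 0 0 1;0 0 0.005 0 0 0 1'
```

```text
t: 11.25
ee_pos: [637.5, -258.0, 36.6]
orientation: [3.064, -0.693, 0.0]
ft_force: [-4.0, 2.2, 11.4]
width: 23.9
grasp_force: 30.0
t: 11.55
ee_pos: [637.5, -258.0, 36.5]
orientation: [3.064, -0.693, 0.0]
ft_force: [-6.8, 2.8, 19.5]
width: 23.9
grasp_force: 30.0
```

```bash
python3 -m jog '0 0 -0.007 0 0 0 1;0 0 -0.007 0 0 0 1;0 0 -0.007 0 0 0 1'
python3 -m jog '0 0 0 0 0 0 0.4;0 0 0 0 0 0 0.2;0 0 0 0 0 0 -1;0 0 0 0 0 0 -1;0 0 0 0 0 0 -1;0 0 0 0 0 0 -1;0 0 0 0 0 0 -1;0 0 0 0 0 0 -1'
python3 -m jog '0 0 -0.05 0 0 0 -1;0 0 -0.2 0 0 0 -1;0 0 -0.4 0 0 0 -1;0 0 -0.7 0 0 0 -1;0 0 -0.7 0 0 0 -1;0 0 -0.7 0 0 0 -1'
python3 look.py w5.png nest_gauge:11 gauge:30
python3 -c "
import cv2
im=cv2.imread('pics/w5.png');cv2.imwrite('pics/c6.png',cv2.resize(im[160:320,240:400],None,fx=3,fy=3))"
```

```text
t: 11.85
ee_pos: [637.6, -258.1, 36.6]
orientation: [3.064, -0.693, 0.001]
ft_force: [-3.3, 1.3, 10.1]
width: 23.8
grasp_force: 30.0
t: 12.65
ee_pos: [637.3, -258.0, 35.3]
orientation: [-3.064, 0.693, 0.0]
ft_force: [-0.1, 0.3, 0.6]
width: 78.9
grasp_force: 0.0
t: 13.25
ee_pos: [638.8, -258.6, 178.8]
orientation: [3.063, -0.692, 0.009]
ft_force: [-0.2, -0.0, 0.3]
width: 88.0
grasp_force: 0.0
nest_gauge 0.56 [ 636.9 -256.6   50.5   47.4  -25.6]
nest_gauge call [(array([ 640.8, -259.3,    6.1]), 0.91)]
nest_gauge call [(array([ 638.2, -260.2,   -5.1]), 0.75)]
gauge 0.76 [ 638.8 -258.4   28.3   23.8  -25.4]
gauge call [(array([ 637.5, -257.2,   23.8]), 0.93)]
gauge call [(array([ 637.2, -255.8,   -1.1]), 0.86)]
```

View pics/c6.png

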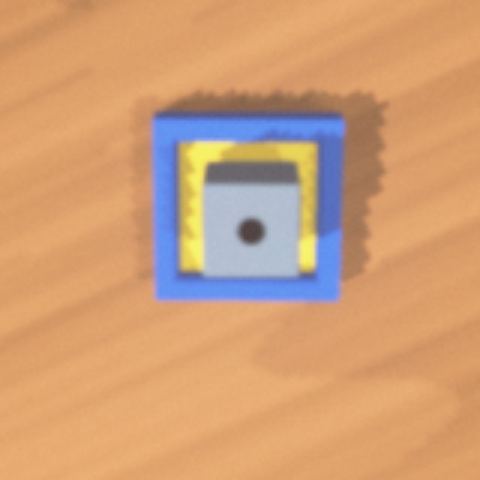

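```bash
python3 p.py "628 -120 230 -20" "622 12 230 -13.7"
```

```text
now [ 636.6 -257.7  173.5] yaw -25.48 w 88.1 g 0.0 q1,q6 [-0.4   1.61] t 13.6
628 -120 230 -20 | -0.336 -0.603 -0.282 -0.0 0.005 -0.183 | rows>= 3.0
622 12 230 -13.7 | -0.254 -0.61 -0.0 0.0 0.0 -0.21 | rows>= 3.0
```

```bash
python3 -m jog '-0.336 -0.603 -0.282 0 0 -0.183 -1;-0.336 -0.603 -0.282 0 0 -0.183 -1;-0.336 -0.603 -0.282 0 0 -0.183 -1;-0.336 -0.603 -0.282 0 0 -0.183 -1' >/dev/null
python3 -m jog '-0.254 -0.61 0 0 0 -0.21 -1;-0.254 -0.61 0 0 0 -0.21 -1;-0.254 -0.61 0 0 0 -0.21 -1;-0.254 -0.61 0 0 0 -0.21 -1;-0.254 -0.61 0 0 0 -0.21 -1;-0.254 -0.61 0 0 0 -0.21 -1;-0.254 -0.61 0 0 0 -0.21 -1'
cat > dots.py <<'E'
from m import *
o=get_obs();K,T=cam('wrist',o);im=save('wrist','w6.png')
g=cv2.cvtColor(im,cv2.COLOR_RGB2HSV); m=outline_of('riser','wrist')[0]['mask'].astype(np.uint8)
print('outline',rect(m,K,T,110),m.sum())
m=cv2.dilate(cv2.morphologyEx(m,3,np.ones((15,15))),np.ones((5,5)))
b=((g[:,:,2]>140)&(g[:,:,1]<60)).astype(np.uint8)*m
n,l,s,c=cv2.connectedComponentsWithStats(b)
k=[i for i in range(1,n) if s[i,4]>=12]
for z in(110,105):
    q=np.array([ray(K,T,c[i],z)[:2] for i in k]);print(z,s[k,4],c[k].round(1).tolist(),q.round(1).tolist(),q.mean(0).round(1))
    if len(q)>=3:print(np.round([np.linalg.norm(q[i]-q[j]) for i in range(len(q)) for j in range(i)],1),cv2.minAreaRect(q.astype(np.float32)))
E
python3 dots.py; python3 p.py
```

```text
t: 14.7
ee_pos: [622.6, 10.3, 231.3]
orientation: [3.119, -0.377, -0.001]
ft_force: [0.4, 0.5, -0.2]
width: 87.9
grasp_force: 0.0
outline [626.2  10.4  41.5  37.2 -13.8] 3429
110 [116 114  13 127 106] [[299.6, 221.4], [343.5, 221.3], [350.8, 254.8], [343.5, 263.6], [300.6, 262.9]] [[639.9, 22.1], [633.3, -5.4], [609.9, -5.0], [605.1, 1.1], [612.3, 28.7]] [620.1   8.3]
[28.3 40.4 23.4 40.7 29.   7.8 28.4 40.1 33.7 28.5] ((621.9400634765625, 9.296542167663574), (33.3723258972168, 29.00545310974121), 76.47392272949219)
105 [116 114  13 127 106] [[299.6, 221.4], [343.5, 221.3], [350.8, 254.8], [343.5, 263.6], [300.6, 262.9]] [[638.8, 22.7], [632.0, -5.4], [608.2, -4.9], [603.2, 1.3], [610.6, 29.4]] [618.6   8.6]
[28.9 41.2 23.8 41.5 29.6  7.9 29.  40.8 34.4 29. ] ((620.4312133789062, 9.63235092163086), (34.003196716308594, 29.553857803344727), 76.47396087646484)
now [622.6  10.5 231.5] yaw -13.78 w 87.9 g 0.0 q1,q6 [-0.    1.81] t 14.8
```

```bash
python3 p.py "621 12 150 -13.8" "621 12 105 -13.8"
```

```text
now [622.6  10.5 231.5] yaw -13.78 w 87.9 g 0.0 q1,q6 [-0.    1.81] t 14.8
621 12 150 -13.8 | -0.009 -0.005 0.407 0.0 0.0 0.001 | rows>= 2.0
621 12 105 -13.8 | 0.0 -0.0 0.225 0.0 0.0 0.0 | rows>= 1.0
```

```bash
python3 -m jog '-0.009 -0.005 0.25 0 0 0 -1;-0.009 -0.005 0.407 0 0 0 -1;-0.009 -0.005 0.55 0 0 0 -1;-0.009 -0.005 0.632 0 0 0 -1;-0.009 -0.005 0.632 0 0 0 -1;-0.009 -0.005 0.632 0 0 0 -1;-0.009 -0.005 0.632 0 0 0 -1'
python3 -m jog '0 0 0 0 0 0 1;0 0 0 0 0 0 1;0 0 0 0 0 0 1;0 0 0 0 0 0 1;0 0 0 0 0 0 1;0 0 0 0 0 0 1;0 0 0 0 0 0 1;0 0 0 0 0 0 1'
python3 -m jog '0 0 0 0 0 0 1;0 0 0 0 0 0 1;0 0 0 0 0 0 1'
python3 -m jog '0 0 -0.01 0 0 0 1;0 0 -0.04 0 0 0 1;0 0 -0.1 0 0 0 1;0 0 -0.2 0 0 0 1;0 0 -0.3 0 0 0 1;0 0 -0.3 0 0 0 1;0 0 -0.3 0 0 0 1;0 0 -0.3 0 0 0 1'
python3 p.py "635 120 120 -17.1" "635 243.8 100 -17.1"
```

```text
t: 15.5
ee_pos: [622.2, 13.1, 106.9]
orientation: [-3.119, 0.374, -0.004]
ft_force: [-0.1, 0.2, -0.4]
width: 88.0
grasp_force: 0.0
t: 16.3
ee_pos: [620.9, 13.1, 105.2]
orientation: [3.119, -0.374, -0.0]
ft_force: [-0.9, -1.0, 1.2]
width: 37.7
grasp_force: 30.0
t: 16.6
ee_pos: [620.9, 13.1, 105.3]
orientation: [3.119, -0.374, -0.0]
ft_force: [-0.1, -1.9, 0.1]
width: 38.0
grasp_force: 30.0
t: 17.4
ee_pos: [620.3, 13.3, 164.5]
orientation: [3.119, -0.374, -0.002]
ft_force: [-0.3, 0.5, -3.0]
width: 37.8
grasp_force: 30.0
now [620.3  13.3 164.5] yaw -13.68 w 37.8 g 30.0 q1,q6 [0.   1.81] t 17.4
635 120 120 -17.1 | -0.055 -0.536 0.222 0.001 0.002 0.114 | rows>= 3.0
635 243.8 100 -17.1 | -0.182 -0.592 0.1 0.0 0.0 0.0 | rows>= 3.0
```

```bash
python3 -m jog '-0.055 -0.536 0.222 0 0 0.114 1;-0.055 -0.536 0.222 0 0 0.114 1;-0.055 -0.536 0.222 0 0 0.114 1;-0.055 -0.536 0.222 0 0 0.114 1'
python3 -m jog '-0.182 -0.592 0.1 0 0 0 1;-0.182 -0.592 0.1 0 0 0 1;-0.182 -0.592 0.1 0 0 0 1;-0.182 -0.592 0.1 0 0 0 1;-0.182 -0.592 0.1 0 0 0 1;-0.182 -0.592 0.1 0 0 0 1;-0.182 -0.592 0.1 0 0 0 1;-0.182 -0.592 0.1 0 0 0 1'
cat > fit.py <<'E'
# offset of nest seen by wrist: far outer rim via outline -> rect
import sys
from m import *
o=get_obs();K,T=cam('wrist',o);im=get_image('wrist')
hsv=cv2.cvtColor(im,cv2.COLOR_RGB2HSV)
b=cv2.inRange(hsv,(24,120,120),(34,255,255))|cv2.inRange(hsv,(100,120,50),(125,255,255))
n,l,s,c=cv2.connectedComponentsWithStats(b)
for i in range(1,n):
    if s[i,4]>800: print(c[i].round(),s[i],rect(l==i,K,T,11))
t=sys.argv[1]
for d in look_for(t,'wrist')[:1]: print(t,w(T,d['xyz']).round(1),d['confidence'])
E
python3 fit.py riser; python3 p.py "635 243.8 60 -17.1"
```

```text
t: 17.8
ee_pos: [634.3, 122.0, 118.4]
orientation: [3.106, -0.462, -0.006]
ft_force: [0.0, -0.3, -2.6]
width: 38.0
grasp_force: 30.0
t: 18.6
ee_pos: [636.0, 242.6, 101.2]
orientation: [-3.106, 0.47, -0.0]
ft_force: [0.0, 1.1, -3.0]
width: 37.9
grasp_force: 30.0
riser [641.7 240.8  99.1] 0.78
now [635.9 243.  101.1] yaw -17.16 w 37.9 g 30.0 q1,q6 [0.35 2.22] t 18.7
635 243.8 60 -17.1 | -0.006 -0.002 0.206 -0.0 -0.0 -0.002 | rows>= 1.0
```

```bash
python3 -m jog '-0.002 -0.003 0.15 0 0 0 1;-0.002 -0.003 0.25 0 0 0 1;-0.002 -0.003 0.3 0 0 0 1;-0.002 -0.003 0.32 0 0 0 1;-0.002 -0.003 0.32 0 0 0 1;-0.002 -0.003 0.32 0 0 0 1'
python3 -m jog '0 0 0.01 0 0 0 1;0 0 0.01 0 0 0 1;0 0 0.01 0 0 0 1'
python3 -m jog '0 0 0.007 0 0 0 1;0 0 0.007 0 0 0 1;0 0 0.007 0 0 0 1'
python3 -m jog '0 0 0.007 0 0 0 1;0 0 0.007 0 0 0 1;0 0 0.007 0 0 0 1'
```

```text
t: 19.3
ee_pos: [636.2, 244.8, 37.9]
orientation: [-3.106, 0.467, -0.002]
ft_force: [0.3, 0.2, -2.6]
width: 37.8
grasp_force: 30.0
t: 19.6
ee_pos: [635.7, 244.6, 35.3]
orientation: [-3.106, 0.467, -0.001]
ft_force: [-0.4, -0.6, -2.3]
width: 37.9
grasp_force: 30.0
t: 19.9
ee_pos: [635.7, 244.6, 35.2]
orientation: [-3.106, 0.467, -0.001]
ft_force: [-4.2, -2.6, 9.9]
width: 38.0
grasp_force: 30.0
t: 20.2
ee_pos: [635.7, 244.6, 35.2]
orientation: [-3.106, 0.467, -0.001]
ft_force: [-7.3, -3.6, 20.3]
width: 37.7
grasp_force: 30.0
```

```bash
cat > g.py <<'E'
from m import *
from scipy.optimize import least_squares
K,_=cam('wrist');A=np.array(camera_model('wrist')['tool_from_camera']);Ti=np.linalg.inv(A)
def fit(P,px,x0):
    def pj(q): u=K@(Ti[:3,:3]@q+Ti[:3,3]); return u[:2]/u[2]
    r=least_squares(lambda t:np.ravel([pj(R.from_rotvec(t[3:6]).apply(q)+t[:3])-u for q,u in zip(P,px)]),x0); return r.x.round(3),r.fun.round(1)
P=np.array([(12,-12,0),(12,12,0),(-12,-12,0),(-12,12,0),(12,-12,25),(12,12,25),(0,0,0)],float)
px=np.array([(204,183),(299,183),(203,276),(299,276),(209,163),(297,163),(251,231)])/3+[240,160]
print(fit(P,px,[0,0,140,0,0,0]))
P=np.array([(24,-24,0),(24,24,0),(-24,-24,0),(-24,24,0)],float)
px=np.array([(155,119),(345,119),(157,299),(339,299)])/3+[240,160]
print(fit(P,px,[0,0,160,0,0,0]))
E
python3 g.py
```

```text
(array([-8.2660e+00, -1.8000e-02,  1.6257e+02, -2.0000e-02, -2.9000e-02,
       -1.0000e-03]), array([-0.3,  0.1,  0.2,  0.2,  0.3, -0.1, -0.2,  0. , -0.3, -0. ,  0.2,
        0.1,  0.1, -0.3]))
(array([-5.89500e+00, -5.11000e-01,  1.72122e+02,  3.60000e-02,
       -9.00000e-03,  1.00000e-02]), array([-0. , -0.1, -0. ,  0.1, -0. ,  0.1,  0. , -0.1]))
```

```bash
python3 -m jog '0 0 -0.013 0 0 0 1;0 0 -0.013 0 0 0 1;0 0 -0.013 0 0 0 0.3;0 0 -0.013 0 0 0 0.2;0 0 -0.013 0 0 0 -1;0 0 -0.013 0 0 0 -1;0 0 -0.013 0 0 0 -1;0 0 -0.013 0 0 0 -1'
python3 -m jog '0 0 0 0 0 0 -1;0 0 -0.05 0 0 0 -1;0 0 -0.2 0 0 0 -1;0 0 -0.4 0 0 0 -1;0 0 -0.7 0 0 0 -1;0 0 -0.7 0 0 0 -1;0 0 -0.7 0 0 0 -1;0 0 -0.7 0 0 0 -1'
python3 -c "
from m import *
im=save('wrist','w7.png');cv2.imwrite('pics/c7.png',cv2.resize(im[150:330,220:420,::-1],None,fx=3,fy=3))"
python3 p.py "560 150 200 -18" "496 15 230 -19.6"
```

```text
t: 21.0
ee_pos: [635.4, 244.5, 34.4]
orientation: [3.106, -0.467, -0.0]
ft_force: [0.7, 0.6, 0.6]
width: 66.1
grasp_force: 0.0
t: 21.8
ee_pos: [634.8, 244.3, 174.0]
orientation: [3.106, -0.467, -0.002]
ft_force: [-0.6, -0.2, -1.1]
width: 87.6
grasp_force: 0.0
now [634.4 244.1 173.1] yaw -17.1 w 88.1 g 0.0 q1,q6 [0.35 2.22] t 21.85
560 150 200 -18 | -0.217 0.559 -0.133 0.003 0.004 0.03 | rows>= 3.0
496 15 230 -19.6 | -0.096 0.741 -0.15 0.0 -0.0 0.053 | rows>= 4.0
```

View pics/c7.png

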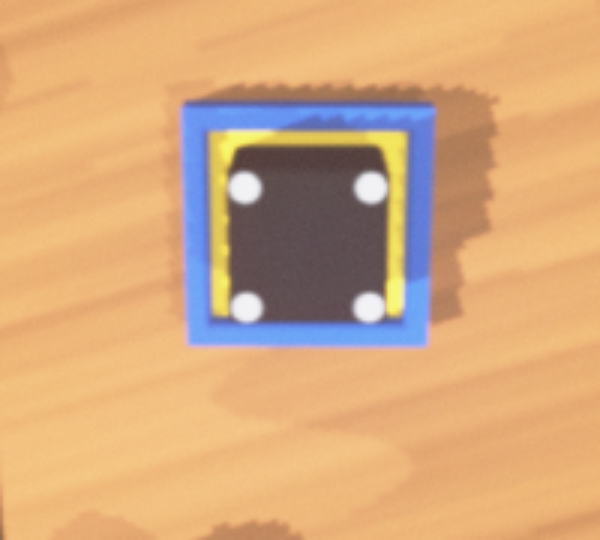

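```bash
python3 p.py "496 15 230 20"
```

```text
now [634.4 244.1 173.1] yaw -17.1 w 88.1 g 0.0 q1,q6 [0.35 2.22] t 21.85
496 15 230 20 | -0.163 0.649 -0.141 0.001 0.003 -0.618 | rows>= 3.0
496 15 230 20 | -0.361 0.564 -0.142 0.001 0.003 -0.618 | rows>= 3.0
```

```bash
python3 -m jog '-0.163 0.649 -0.141 0 0 -0.618 -1;-0.163 0.649 -0.141 0 0 -0.618 -1;-0.163 0.649 -0.141 0 0 -0.618 -1;-0.163 0.649 -0.141 0 0 -0.618 -1;-0.163 0.649 -0.141 0 0 -0.618 -1' >/dev/null
python3 -m jog '-0.361 0.564 -0.142 0 0 -0.618 -1;-0.361 0.564 -0.142 0 0 -0.618 -1;-0.361 0.564 -0.142 0 0 -0.618 -1;-0.361 0.564 -0.142 0 0 -0.618 -1;-0.361 0.564 -0.142 0 0 -0.618 -1;-0.361 0.564 -0.142 0 0 -0.618 -1;-0.361 0.564 -0.142 0 0 -0.618 -1;-0.361 0.564 -0.142 0 0 -0.618 -1'
python3 look.py w8.png ceramic:110 block123:75; python3 p.py
```

```text
t: 23.15
ee_pos: [497.2, 16.4, 230.8]
orientation: [-3.093, -0.547, 0.001]
ft_force: [-0.0, 0.9, -0.8]
width: 88.1
grasp_force: 0.0
ceramic 0.88 [502.   18.6  37.2  30.1  20.1]
ceramic call [(array([502.7,  19.2, 107.3]), 0.56)]
ceramic call [(array([498.2,  19. ,  71.9]), 0.84)]
block123 0.57 [499.6  19.7  77.   52.5 -19.4]
block123 call [(array([503.7,  22.6,  70.9]), 0.74)]
block123 call [(array([495. ,  18.6,  47.3]), 0.95)]
now [496.8  15.5 231.3] yaw 19.98 w 87.7 g 0.0 q1,q6 [0.01 1.23] t 23.5
```

View pics/w8.png

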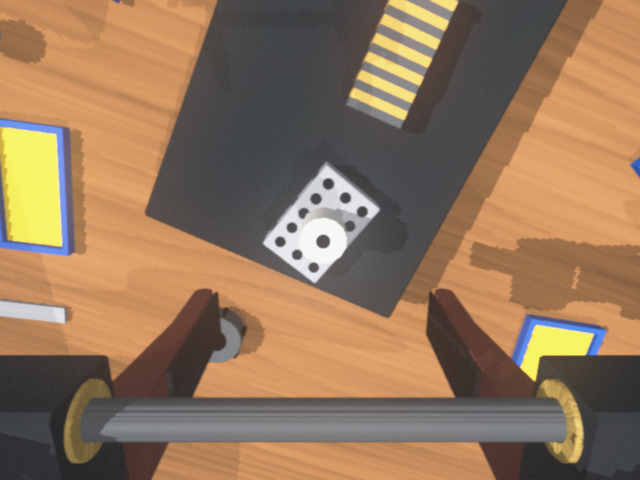

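```bash
python3 -c "
from h import *
K,T=cam('wrist')
for z in(110,105): print(ray(K,T,(323,241.3),z))"; python3 p.py "498.5 17 101 20"
```

```text
[497.62785242  16.17241676 110.        ]
[496.1956551   15.64976584 105.        ]
now [496.8  15.5 231.3] yaw 19.98 w 87.7 g 0.0 q1,q6 [0.01 1.23] t 23.5
498.5 17 101 20 | 0.01 -0.004 0.651 0.0 -0.0 -0.001 | rows>= 3.0
```

```bash
python3 -m jog '0.001 -0.001 0.25 0 0 0 -1;0.001 -0.001 0.45 0 0 0 -1;0.001 -0.001 0.6 0 0 0 -1;0.001 -0.001 0.648 0 0 0 -1;0.001 -0.001 0.648 0 0 0 -1;0.001 -0.001 0.648 0 0 0 -1;0.001 -0.001 0.648 0 0 0 -1'
python3 -m jog '0 0 0 0 0 0 1;0 0 0 0 0 0 1;0 0 0 0 0 0 1;0 0 0 0 0 0 1;0 0 0 0 0 0 1;0 0 0 0 0 0 1;0 0 0 0 0 0 1;0 0 0 0 0 0 1'
python3 -m jog '0 0 0 0 0 0 1;0 0 0 0 0 0 1;0 0 0 0 0 0 1;0 0 0 0 0 0 1'
python3 -m jog '0 0 -0.01 0 0 0 1;0 0 -0.04 0 0 0 1;0 0 -0.1 0 0 0 1;0 0 -0.2 0 0 0 1;0 0 -0.3 0 0 0 1;0 0 -0.3 0 0 0 1;0 0 -0.3 0 0 0 1;0 0 -0.3 0 0 0 1'
python3 p.py "505.6 414.5 110 20" "505.6 414.5 50 20"
```

```text
t: 24.2
ee_pos: [498.1, 15.7, 103.2]
orientation: [3.094, 0.545, 0.004]
ft_force: [0.4, 0.0, 0.4]
width: 87.4
grasp_force: 0.0
t: 25.0
ee_pos: [496.9, 15.8, 101.6]
orientation: [-3.094, -0.545, 0.0]
ft_force: [0.5, -0.3, 0.0]
width: 31.6
grasp_force: 30.0
t: 25.4
ee_pos: [496.9, 15.8, 101.6]
orientation: [-3.094, -0.545, 0.0]
ft_force: [0.3, -0.1, -1.1]
width: 31.7
grasp_force: 30.0
t: 26.2
ee_pos: [496.4, 15.7, 161.1]
orientation: [-3.094, -0.545, 0.002]
ft_force: [-0.7, 0.0, -0.9]
width: 31.7
grasp_force: 30.0
now [496.4  15.7 161.1] yaw 19.98 w 31.7 g 30.0 q1,q6 [0.01 1.23] t 26.2
505.6 414.5 110 20 | 0.362 -0.929 0.128 -0.0 0.001 -0.0 | rows>= 5.0
505.6 414.5 110 20 | 0.363 -0.929 0.128 -0.0 0.001 -0.0 | rows>= 5.0
505.6 414.5 50 20 | 0.0 -0.0 0.3 0.0 0.0 0.0 | rows>= 2.0
```

```bash
python3 -m jog '0.362 -0.929 0.128 0 0 0 1;0.362 -0.929 0.128 0 0 0 1;0.362 -0.929 0.128 0 0 0 1;0.362 -0.929 0.128 0 0 0 1;0.362 -0.929 0.128 0 0 0 1;0.362 -0.929 0.128 0 0 0 1' >/dev/null
python3 -m jog '0.362 -0.929 0.128 0 0 0 1;0.362 -0.929 0.128 0 0 0 1;0.362 -0.929 0.128 0 0 0 1;0.362 -0.929 0.128 0 0 0 1;0.362 -0.929 0.128 0 0 0 1;0.362 -0.929 0.128 0 0 0 1;0.362 -0.929 0.128 0 0 0 1;0.362 -0.929 0.128 0 0 0 1'
python3 look.py w9.png nest_ceramic:11 ceramic:110
python3 p.py "505.6 414.5 42 20"
```

```text
t: 27.6
ee_pos: [506.4, 412.4, 110.5]
orientation: [3.094, 0.541, -0.001]
ft_force: [-0.3, 0.7, -2.2]
width: 31.5
grasp_force: 30.0
nest_ceramic 0.59 [506.2 419.1  59.   58.7 -19.4]
nest_ceramic call [(array([509. , 426.8,   8.6]), 0.76)]
nest_ceramic call [(array([504.9, 421.6,  -2.6]), 0.96)]
ceramic 0.65 [510.3 413.6  45.7  32.4  16. ]
ceramic call [(array([512. , 413.4, 113. ]), 0.66)]
ceramic call [(array([506.4, 414.8,  79.9]), 0.8)]
now [506.2 414.2 110.7] yaw 19.95 w 31.5 g 30.0 q1,q6 [0.67 1.89] t 27.95
505.6 414.5 42 20 | -0.003 -0.003 0.343 -0.0 -0.0 -0.002 | rows>= 2.0
```

```bash
python3 -m jog '-0.003 -0.003 0.2 0 0 0 1;-0.003 -0.003 0.25 0 0 0 1;-0.003 -0.003 0.25 0 0 0 1;-0.003 -0.003 0.25 0 0 0 1'
python3 look.py w10.png nest_ceramic:11 ceramic:60
python3 -c "
import cv2
im=cv2.imread('pics/w10.png');cv2.imwrite('pics/c10.png',cv2.resize(im[180:400,200:440],None,fx=2.5,fy=2.5))"
python3 p.py
```

```text
t: 28.35
ee_pos: [505.5, 415.0, 60.9]
orientation: [-3.094, -0.545, -0.0]
ft_force: [-0.6, 1.7, -1.8]
width: 31.2
grasp_force: 30.0
nest_ceramic 0.88 [506.6 419.1  59.4  58.7 -19.3]
nest_ceramic call [(array([517.4, 429.9,   9.9]), 0.68)]
nest_ceramic call [(array([505.4, 420.7,  -2. ]), 0.77)]
ceramic 0.7 [509.4 416.1  46.1  32.2  14.5]
ceramic call [(array([513. , 416.6,  65.5]), 0.82)]
ceramic call [(array([507.3, 415.1,  31.2]), 0.77)]
now [505.6 415.   61.2] yaw 19.98 w 31.6 g 30.0 q1,q6 [0.67 1.89] t 28.7
```

View pics/c10.png

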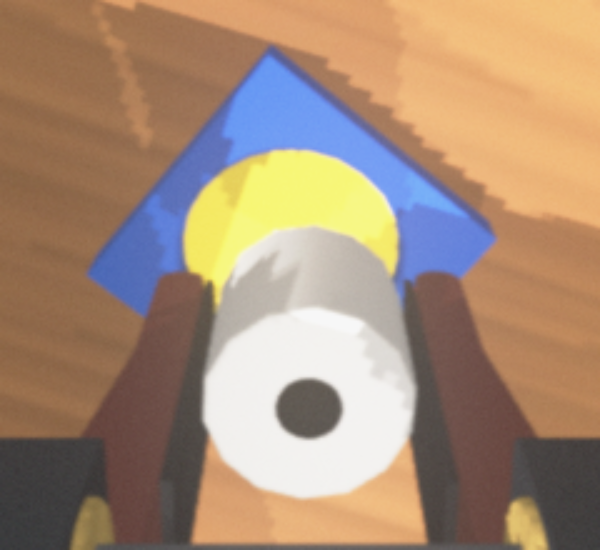

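```bash
python3 -m jog '0.01 -0.017 0.05 0 0 0 1;0.01 -0.017 0.1 0 0 0 1;0.01 -0.017 0.11 0 0 0 1;0.01 -0.017 0.11 0 0 0 1;0.01 -0.017 0.11 0 0 0 1'
python3 -m jog '0 0 0.01 0 0 0 1;0 0 0.01 0 0 0 1;0 0 0.01 0 0 0 1'
python3 -m jog '0 0 0.007 0 0 0 1;0 0 0.007 0 0 0 1;0 0 0.007 0 0 0 1'
```

```text
t: 29.2
ee_pos: [505.9, 418.6, 38.2]
orientation: [3.094, 0.545, -0.001]
ft_force: [-0.4, 0.2, -1.7]
width: 31.4
grasp_force: 30.0
t: 29.5
ee_pos: [506.1, 418.7, 36.6]
orientation: [-3.094, -0.545, -0.0]
ft_force: [0.4, -0.8, -1.4]
width: 31.5
grasp_force: 30.0
t: 29.8
ee_pos: [506.0, 418.7, 35.1]
orientation: [3.094, 0.545, -0.0]
ft_force: [0.2, 0.2, -0.8]
width: 31.6
grasp_force: 30.0
```

```bash
python3 -m jog '0 0 0.006 0 0 0 1;0 0 0.006 0 0 0 1;0 0 0.006 0 0 0 1'
python3 -m jog '0 0 0.006 0 0 0 1;0 0 0.006 0 0 0 1;0 0 0.006 0 0 0 1'
python3 -m jog '0 0 0.006 0 0 0 1;0 0 0.006 0 0 0 1;0 0 0.006 0 0 0 1'
```

```text
t: 30.1
ee_pos: [506.0, 418.7, 33.8]
orientation: [3.094, 0.545, -0.0]
ft_force: [0.0, 0.6, -1.4]
width: 31.8
grasp_force: 30.0
t: 30.4
ee_pos: [506.0, 418.7, 32.6]
orientation: [3.094, 0.545, -0.0]
ft_force: [-0.7, 0.3, -1.8]
width: 31.7
grasp_force: 30.0
t: 30.7
ee_pos: [506.1, 418.8, 31.7]
orientation: [-3.094, -0.545, -0.0]
ft_force: [0.1, -1.2, 1.7]
width: 31.4
grasp_force: 30.0
```

```bash
python3 -m jog '0 0 -0.003 0 0 0 1;0 0 -0.003 0 0 0 0.4;0 0 -0.003 0 0 0 0.3;0 0 -0.003 0 0 0 0.2;0 0 -0.003 0 0 0 -1;0 0 -0.003 0 0 0 -1;0 0 -0.003 0 0 0 -1;0 0 -0.003 0 0 0 -1'
python3 -m jog '0 0 0 0 0 0 -1;0 0 -0.05 0 0 0 -1;0 0 -0.2 0 0 0 -1;0 0 -0.4 0 0 0 -1;0 0 -0.7 0 0 0 -1;0 0 -0.7 0 0 0 -1;0 0 -0.7 0 0 0 -1;0 0 -0.7 0 0 0 -1'
python3 look.py w11.png nest_ceramic:11 ceramic:40
cat >> g.py <<'E'
print('riser')
im=cv2.imread('pics/w7.png');h=cv2.cvtColor(im,cv2.COLOR_BGR2HSV)
b=((h[:,:,2]>170)&(h[:,:,1]<50)).astype(np.uint8); b[:, :290]=0;b[:,360:]=0;b[:200]=0;b[270:]=0
n,l,s,c=cv2.connectedComponentsWithStats(b);c=c[[i for i in range(1,n) if s[i,4]>20]];c=c[np.argsort(c[:,1])];c=np.vstack([c[:2][np.argsort(c[:2,0])],c[2:][np.argsort(c[2:,0])]]);print(c.round(1).tolist())
a=14.2
x1=fit(np.array([(a,-a,0),(a,a,0),(-a,-a,0),(-a,a,0)]),c,[0,0,140,0,0,0]);print(x1)
P=np.array([(31,-31,0),(31,31,0),(-31,-31,0),(-31,31,0)],float)
px=np.array([(183,105),(435,105),(190,346),(429,346)])/3+[220,150]
print(fit(P,px,[0,0,160,0,0,0]))
E
python3 g.py; python3 p.py
```

```text
t: 31.5
ee_pos: [506.0, 418.7, 32.1]
orientation: [-3.094, -0.545, -0.0]
ft_force: [-0.3, -0.5, -0.2]
width: 63.5
grasp_force: 0.0
t: 32.3
ee_pos: [505.5, 418.2, 171.5]
orientation: [3.094, 0.545, -0.001]
ft_force: [-0.4, 0.2, 0.2]
width: 87.3
grasp_force: 0.0
nest_ceramic 0.95 [505.9 418.7  59.8  59.  -19.4]
nest_ceramic call [(array([508.9, 422.3,  10.5]), 0.93)]
nest_ceramic call []
ceramic 0.82 [511.2 420.2  37.8  30.4  19.1]
ceramic call [(array([512.7, 420.1,  35.8]), 0.91)]
ceramic call [(array([ 5.067e+02,  4.208e+02, -2.000e-01]), 0.75)]
(array([-7.99800e+00,  2.29000e-01,  1.62543e+02, -2.00000e-02,
       -2.90000e-02, -1.00000e-03]), array([-0.3,  0.1,  0.2,  0.2,  0.3, -0.1, -0.2,  0. , -0.3, -0. ,  0.2,
        0.1,  0.1, -0.3]))
(array([-5.63000e+00, -2.62000e-01,  1.72096e+02,  3.60000e-02,
       -9.00000e-03,  1.00000e-02]), array([-0. , -0.1, -0. ,  0.1, -0. ,  0.1,  0. , -0.1]))
riser
[[301.0, 212.1], [343.1, 212.1], [301.7, 252.1], [342.6, 252.1]]
(array([ 3.14000e+00, -9.46000e-01,  1.35086e+02, -3.00000e-03,
       -2.00000e-03, -1.00000e-03]), array([ 0.,  0.,  0., -0., -0., -0., -0.,  0.]))
(array([-7.16000e-01, -2.85000e-01,  1.66196e+02, -8.00000e-03,
       -5.20000e-02, -3.00000e-03]), array([ 0.1,  0.1, -0. ,  0. , -0.2, -0.1,  0.2, -0. ]))
now [505.7 418.4 170.9] yaw 19.98 w 87.8 g 0.0 q1,q6 [0.67 1.9 ] t 32.65
```

```bash
python3 p.py "637 244 120 -17" "637 244 62 -17"
```

```text
now [505.7 418.4 170.9] yaw 19.98 w 87.8 g 0.0 q1,q6 [0.67 1.9 ] t 32.65
637 244 120 -17 | 0.16 0.522 0.127 0.001 0.001 0.616 | rows>= 3.0
637 244 120 -17 | 0.317 0.444 0.127 0.001 0.001 0.616 | rows>= 3.0
637 244 62 -17 | 0.0 -0.0 0.29 0.0 0.0 0.0 | rows>= 2.0
```

```bash
python3 -m jog '0.16 0.522 0.127 0 0 0.616 1;0.16 0.522 0.127 0 0 0.616 1;0.16 0.522 0.127 0 0 0.616 1;0.16 0.522 0.127 0 0 0.616 1;0.16 0.522 0.127 0 0 0.616 1' >/dev/null
python3 -m jog '0.317 0.444 0.127 0 0 0.616 1;0.317 0.444 0.127 0 0 0.616 1;0.317 0.444 0.127 0 0 0.616 1;0.317 0.444 0.127 0 0 0.616 1;0.317 0.444 0.127 0 0 0.616 1;0.317 0.444 0.127 0 0 0.616 1;0.317 0.444 0.127 0 0 0.616 1'
python3 -m jog '0 0 0.15 0 0 0 1;0 0 0.25 0 0 0 1;0 0 0.28 0 0 0 1;0 0 0.295 0 0 0 1;0 0 0.295 0 0 0 1;0 0 0.295 0 0 0 1'
python3 -m jog '0 0 0.008 0 0 0 1;0 0 0.008 0 0 0 1;0 0 0.008 0 0 0 1'
python3 -m jog '0 0 0.008 0 0 0 1;0 0 0.008 0 0 0 1;0 0 0.008 0 0 0 1'
```

```text
t: 33.85
ee_pos: [636.8, 246.0, 121.8]
orientation: [-3.107, 0.459, -0.001]
ft_force: [-0.1, 1.0, -0.2]
width: 0.7
grasp_force: 0.0
t: 34.45
ee_pos: [638.2, 244.8, 63.5]
orientation: [-3.106, 0.463, -0.002]
ft_force: [0.3, -0.4, -0.4]
width: 0.5
grasp_force: 0.0
t: 34.75
ee_pos: [637.6, 244.4, 61.0]
orientation: [-3.107, 0.464, -0.001]
ft_force: [-0.2, 0.1, -0.0]
width: 0.6
grasp_force: 0.0
t: 35.05
ee_pos: [637.4, 244.4, 59.0]
orientation: [3.107, -0.464, -0.0]
ft_force: [-0.4, 0.3, -0.1]
width: 0.3
grasp_force: 0.0
```

```bash
python3 -m jog '0 0 0.007 0 0 0 1;0 0 0.007 0 0 0 1;0 0 0.007 0 0 0 1'
python3 -m jog '0 0 0.007 0 0 0 1;0 0 0.007 0 0 0 1;0 0 0.007 0 0 0 1'
python3 -m jog '0 0 0.007 0 0 0 1;0 0 0.007 0 0 0 1;0 0 0.007 0 0 0 1'
```

```text
t: 35.35
ee_pos: [637.4, 244.4, 57.6]
orientation: [3.107, -0.464, -0.0]
ft_force: [-0.1, 0.2, 0.2]
width: 0.2
grasp_force: 0.0
t: 35.65
ee_pos: [637.4, 244.4, 56.2]
orientation: [3.107, -0.464, -0.0]
ft_force: [0.5, 0.4, -0.6]
width: 0.7
grasp_force: 0.0
t: 35.95
ee_pos: [637.4, 244.4, 54.8]
orientation: [3.107, -0.464, -0.0]
ft_force: [-0.5, -0.5, -0.8]
width: 0.7
grasp_force: 0.0
```

```bash
python3 -m jog '0 0 0.007 0 0 0 1;0 0 0.007 0 0 0 1;0 0 0.007 0 0 0 1'
python3 -m jog '0 0 0.007 0 0 0 1;0 0 0.007 0 0 0 1;0 0 0.007 0 0 0 1'
```

```text
t: 36.25
ee_pos: [637.4, 244.4, 53.4]
orientation: [3.107, -0.464, -0.0]
ft_force: [-0.1, 1.4, 0.2]
width: 0.7
grasp_force: 0.0
t: 36.55
ee_pos: [637.6, 244.4, 52.4]
orientation: [-3.107, 0.464, -0.001]
ft_force: [-0.3, -1.0, 4.7]
width: 0.3
grasp_force: 1.9
```

```bash
python3 -m jog '0 0 -0.1 0 0 0 -1;0 0 -0.4 0 0 0 -1;0 0 -0.7 0 0 0 -1;0 0 -0.7 0 0 0 -1;0 0 -0.7 0 0 0 -1'
python3 p.py "627 10 210 -2.6"
```

```text
t: 37.05
ee_pos: [639.6, 245.2, 196.3]
orientation: [-3.104, 0.463, -0.01]
ft_force: [-0.1, -0.8, -0.6]
width: 37.1
grasp_force: 0.0
now [639.6 245.2 196.3] yaw -16.99 w 37.1 g 0.0 q1,q6 [0.35 2.22] t 37.05
627 10 210 -2.6 | 0.142 0.571 -0.036 -0.003 -0.006 -0.24 | rows>= 3.0
627 10 210 -2.6 | 0.069 0.585 -0.035 -0.003 -0.006 -0.24 | rows>= 3.0
```

```bash
python3 -m jog '0.142 0.571 -0.05 0 0 -0.24 -1;0.142 0.571 -0.05 0 0 -0.24 -1;0.142 0.571 -0.05 0 0 -0.24 -1;0.142 0.571 -0.05 0 0 -0.24 -1' >/dev/null
python3 -m jog '0.08 0.585 -0.05 0 0 -0.24 -1;0.08 0.585 -0.05 0 0 -0.24 -1;0.08 0.585 -0.05 0 0 -0.24 -1;0.08 0.585 -0.05 0 0 -0.24 -1;0.08 0.585 -0.05 0 0 -0.24 -1;0.08 0.585 -0.05 0 0 -0.24 -1;0.08 0.585 -0.05 0 0 -0.24 -1;0.08 0.585 -0.05 0 0 -0.24 -1'
python3 look.py w12.png laminated:75 laminated:70; python3 p.py "626 10 77 -2.6"
```

```text
t: 38.25
ee_pos: [627.2, 10.1, 211.9]
orientation: [-3.141, 0.069, 0.0]
ft_force: [0.4, 0.5, 0.3]
width: 88.0
grasp_force: 0.0
laminated 0.91 [629.5   9.2  92.2  40.7  -2.8]
laminated call [(array([634.5,  10.3,  72.9]), 0.93)]
laminated call [(array([628.5,   8.2,  50.7]), 0.66)]
laminated 0.91 [628.1   9.3  93.9  41.4  -2.8]
laminated call [(array([634.5,  10.3,  72.9]), 0.93)]
laminated call [(array([628.5,   8.2,  50.7]), 0.66)]
now [627.2   8.9 212.1] yaw -2.58 w 87.9 g 0.0 q1,q6 [-0.    1.61] t 38.6
626 10 77 -2.6 | -0.006 -0.005 0.676 -0.0 -0.0 0.001 | rows>= 3.0
```

```bash
python3 -m jog '0.004 -0.001 0.25 0 0 0 -1;0.004 -0.001 0.45 0 0 0 -1;0.004 -0.001 0.6 0 0 0 -1;0.004 -0.001 0.676 0 0 0 -1;0.004 -0.001 0.676 0 0 0 -1;0.004 -0.001 0.676 0 0 0 -1;0.004 -0.001 0.676 0 0 0 -1'
python3 -m jog '0 0 0 0 0 0 1;0 0 0 0 0 0 1;0 0 0 0 0 0 1;0 0 0 0 0 0 1;0 0 0 0 0 0 1;0 0 0 0 0 0 1;0 0 0 0 0 0 1;0 0 0 0 0 0 1'
python3 -m jog '0 0 0 0 0 0 1;0 0 0 0 0 0 1;0 0 0 0 0 0 1'
python3 -m jog '0 0 -0.01 0 0 0 1;0 0 -0.03 0 0 0 1;0 0 -0.06 0 0 0 1;0 0 -0.12 0 0 0 1;0 0 -0.2 0 0 0 1;0 0 -0.3 0 0 0 1;0 0 -0.3 0 0 0 1;0 0 -0.3 0 0 0 1'
python3 p.py "560 100 135 2" "426 261.7 110 12.4" "426 261.7 50 12.4"
```

```text
t: 39.3
ee_pos: [629.4, 9.0, 78.8]
orientation: [-3.141, 0.071, -0.005]
ft_force: [-0.2, -0.0, -0.3]
width: 87.6
grasp_force: 0.0
t: 40.1
ee_pos: [627.9, 9.0, 76.8]
orientation: [-3.141, 0.071, 0.0]
ft_force: [0.3, 0.7, 0.9]
width: 39.8
grasp_force: 30.0
t: 40.4
ee_pos: [627.9, 9.0, 76.8]
orientation: [-3.141, 0.071, 0.0]
ft_force: [0.3, -0.1, -0.1]
width: 39.9
grasp_force: 30.0
t: 41.2
ee_pos: [628.4, 9.0, 137.9]
orientation: [-3.141, 0.071, -0.003]
ft_force: [-0.5, 0.5, -8.9]
width: 39.8
grasp_force: 30.0
now [628.4   9.  137.9] yaw -2.59 w 39.8 g 30.0 q1,q6 [-0.    1.61] t 41.2
560 100 135 2 | -0.362 -0.439 0.014 -0.0 -0.004 -0.153 | rows>= 3.0
426 261.7 110 12.4 | -0.641 -0.831 0.125 0.0 0.0 -0.347 | rows>= 5.0
426 261.7 50 12.4 | 0.0 -0.0 0.3 0.0 0.0 0.0 | rows>= 2.0
```

```bash
python3 -m jog '-0.05 -0.06 0 0 0 -0.02 1;-0.13 -0.16 0 0 0 -0.05 1;-0.22 -0.27 0 0 0 -0.1 1;-0.3 -0.37 0 0 0 -0.13 1;-0.35 -0.43 0 0 0 -0.15 1;-0.362 -0.439 0 0 0 -0.153 1'
python3 -m jog '-0.05 -0.06 0 0 0 -0.03 1;-0.15 -0.19 0.02 0 0 -0.08 1;-0.27 -0.35 0.05 0 0 -0.15 1;-0.4 -0.52 0.08 0 0 -0.22 1;-0.52 -0.67 0.1 0 0 -0.28 1;-0.61 -0.79 0.125 0 0 -0.33 1;-0.641 -0.831 0.125 0 0 -0.347 1;-0.641 -0.831 0.125 0 0 -0.347 1'
python3 look.py w13.png nest_laminated:11 laminated:100
python3 p.py "426 261.7 45 12.4"
```

```text
t: 41.8
ee_pos: [557.7, 101.4, 136.2]
orientation: [3.141, 0.059, -0.003]
ft_force: [0.2, 0.2, -7.8]
width: 39.8
grasp_force: 30.0
t: 42.6
ee_pos: [425.0, 262.5, 111.9]
orientation: [-3.123, -0.343, -0.0]
ft_force: [0.4, 0.1, -7.6]
width: 40.0
grasp_force: 30.0
nest_laminated 0.67 [464.9 272.7  64.6  35.5 -77.4]
nest_laminated call [(array([468.7, 276.9,   3.9]), 0.87)]
nest_laminated call []
laminated 0.62 [430.9 264.   84.6  42.2  12.6]
laminated call [(array([441.9, 263.3, 107. ]), 0.78)]
laminated call [(array([425. , 265.1,  84.1]), 0.85)]
now [426.3 261.  112. ] yaw 12.33 w 40.0 g 30.0 q1,q6 [0.53 1.88] t 42.95
426 261.7 45 12.4 | -0.001 -0.004 0.335 -0.0 -0.001 -0.002 | rows>= 2.0
```

View pics/w13.png

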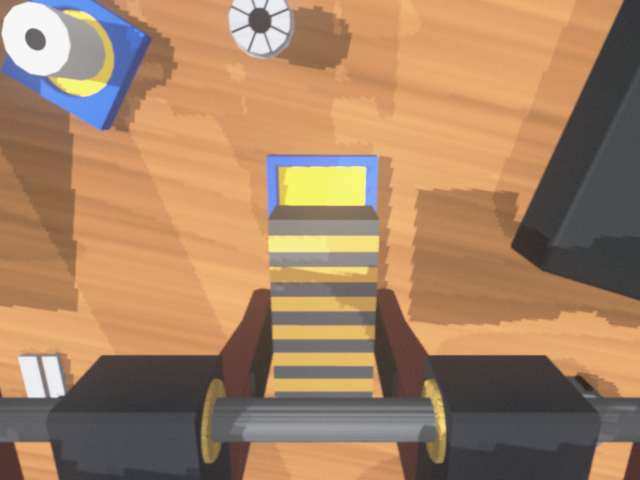

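```bash
python3 -m jog '0.001 -0.006 0.1 0 0 0 1;0.001 -0.006 0.2 0 0 0 1;0.001 -0.006 0.29 0 0 0 1;0.001 -0.006 0.34 0 0 0 1;0.001 -0.006 0.355 0 0 0 1;0.001 -0.006 0.355 0 0 0 1;0.001 -0.006 0.355 0 0 0 1'
python3 -m jog '0 0 0.008 0 0 0 1;0 0 0.015 0 0 0 1;0 0 0.015 0 0 0 1;0 0 0.015 0 0 0 1'
python3 -m jog '0 0 0.008 0 0 0 1;0 0 0.012 0 0 0 1;0 0 0.012 0 0 0 1'
python3 -m jog '0 0 0.007 0 0 0 1;0 0 0.007 0 0 0 1;0 0 0.007 0 0 0 1'
```

```text
t: 43.65
ee_pos: [426.2, 263.1, 41.5]
orientation: [-3.123, -0.339, -0.002]
ft_force: [0.4, 0.3, -8.1]
width: 39.6
grasp_force: 30.0
t: 44.05
ee_pos: [425.6, 262.9, 38.0]
orientation: [-3.123, -0.34, -0.0]
ft_force: [0.7, 0.2, -7.4]
width: 39.9
grasp_force: 30.0
t: 44.35
ee_pos: [425.5, 262.8, 35.3]
orientation: [3.123, 0.34, -0.0]
ft_force: [0.1, 0.3, -8.7]
width: 39.8
grasp_force: 30.0
t: 44.65
ee_pos: [425.6, 262.8, 34.0]
orientation: [3.123, 0.34, -0.0]
ft_force: [-0.0, -0.8, -7.9]
width: 39.7
grasp_force: 30.0
```

```bash
python3 -m jog '0 0 0.006 0 0 0 1;0 0 0.006 0 0 0 1;0 0 0.006 0 0 0 1'
python3 -m jog '0 0 0.005 0 0 0 1;0 0 0.005 0 0 0 1;0 0 0.005 0 0 0 1'
python3 -m jog '0 0 0.003 0 0 0 1;0 0 0.003 0 0 0 1;0 0 0.003 0 0 0 1'
```

```text
t: 44.95
ee_pos: [425.5, 262.8, 32.8]
orientation: [3.123, 0.34, -0.0]
ft_force: [-0.8, 0.9, -7.4]
width: 39.8
grasp_force: 30.0
t: 45.25
ee_pos: [425.6, 262.8, 31.9]
orientation: [3.123, 0.34, -0.0]
ft_force: [-0.3, 0.4, -7.2]
width: 40.0
grasp_force: 30.0
t: 45.55
ee_pos: [425.6, 262.8, 31.8]
orientation: [-3.123, -0.34, -0.0]
ft_force: [-3.1, -2.3, 5.7]
width: 39.5
grasp_force: 30.0
```

```bash
python3 -m jog '0 0 -0.003 0 0 0 1;0 0 -0.003 0 0 0 0.4;0 0 -0.003 0 0 0 0.3;0 0 -0.003 0 0 0 0;0 0 -0.003 0 0 0 -1;0 0 -0.003 0 0 0 -1;0 0 -0.003 0 0 0 -1;0 0 -0.003 0 0 0 -1'
python3 -m jog '0 0 0 0 0 0 -1;0 0 -0.05 0 0 0 -1;0 0 -0.2 0 0 0 -1;0 0 -0.4 0 0 0 -1;0 0 -0.7 0 0 0 -1;0 0 -0.7 0 0 0 -1;0 0 -0.7 0 0 0 -1;0 0 -0.7 0 0 0 -1'
python3 look.py w14.png nest_laminated:11 laminated:30
python3 p.py "496 16 200 -19.5"
```

```text
t: 46.35
ee_pos: [425.8, 262.9, 32.0]
orientation: [-3.123, -0.34, -0.001]
ft_force: [0.9, -0.3, 0.8]
width: 72.3
grasp_force: 0.0
t: 47.15
ee_pos: [425.0, 262.5, 171.3]
orientation: [3.123, 0.34, -0.001]
ft_force: [-0.4, -0.5, -0.8]
width: 88.0
grasp_force: 0.0
nest_laminated 0.57 [426.6 264.2 113.8  64.6  12.5]
nest_laminated call [(array([443.5, 276.5,   7.9]), 0.89)]
nest_laminated call []
laminated 0.69 [507.2 416.2  45.6  31.7 -88.1]
laminated call [(array([431.8, 260.6,  30.2]), 0.94)]
laminated call [(array([428.9, 263.6,   3.8]), 0.61)]
now [425.2 262.6 170.9] yaw 12.42 w 87.5 g 0.0 q1,q6 [0.53 1.88] t 47.5
496 16 200 -19.5 | 0.04 0.64 -0.072 0.001 0.002 0.532 | rows>= 3.0
496 16 200 -19.5 | 0.215 0.604 -0.073 0.001 0.002 0.532 | rows>= 3.0
```

```bash
python3 -m jog '0.04 0.64 -0.1 0 0 0.532 -1;0.04 0.64 -0.1 0 0 0.532 -1;0.04 0.64 -0.1 0 0 0.532 -1;0.04 0.64 -0.1 0 0 0.532 -1' >/dev/null
python3 -m jog '0.215 0.604 -0.1 0 0 0.532 -1;0.215 0.604 -0.1 0 0 0.532 -1;0.215 0.604 -0.1 0 0 0.532 -1;0.215 0.604 -0.1 0 0 0.532 -1;0.215 0.604 -0.1 0 0 0.532 -1;0.215 0.604 -0.1 0 0 0.532 -1;0.215 0.604 -0.1 0 0 0.532 -1;0.215 0.604 -0.1 0 0 0.532 -1'
python3 look.py w15.png block123:75; python3 p.py "496 16 77 -19.5"
```

```text
t: 48.7
ee_pos: [496.0, 17.4, 211.6]
orientation: [3.097, -0.529, -0.001]
ft_force: [0.4, -0.5, 0.2]
width: 88.2
grasp_force: 0.0
block123 0.94 [499.6  18.   78.3  50.3 -19.4]
block123 call [(array([497.5,  19. ,  70.5]), 0.92)]
block123 call [(array([495.6,  21.8,  47.2]), 0.59)]
now [496.3  16.7 211.9] yaw -19.47 w 87.9 g 0.0 q1,q6 [0.01 1.92] t 48.9
496 16 77 -19.5 | -0.0 0.004 0.674 0.0 0.0 0.001 | rows>= 3.0
```

```bash
python3 -m jog '0.008 -0.008 0.25 0 0 0 -1;0.008 -0.008 0.45 0 0 0 -1;0.008 -0.008 0.6 0 0 0 -1;0.008 -0.008 0.674 0 0 0 -1;0.008 -0.008 0.674 0 0 0 -1;0.008 -0.008 0.674 0 0 0 -1;0.008 -0.008 0.674 0 0 0 -1'
python3 -m jog '0 0 0 0 0 0 1;0 0 0 0 0 0 1;0 0 0 0 0 0 1;0 0 0 0 0 0 1;0 0 0 0 0 0 1;0 0 0 0 0 0 1;0 0 0 0 0 0 1;0 0 0 0 0 0 1'
python3 -m jog '0 0 0 0 0 0 1;0 0 0 0 0 0 1;0 0 0 0 0 0 1'
python3 -m jog '0 0 -0.01 0 0 0 1;0 0 -0.03 0 0 0 1;0 0 -0.06 0 0 0 1;0 0 -0.12 0 0 0 1;0 0 -0.2 0 0 0 1;0 0 -0.3 0 0 0 1;0 0 -0.3 0 0 0 1;0 0 -0.3 0 0 0 1'
python3 p.py "422.6 -254.3 110 10"
```

```text
t: 49.6
ee_pos: [499.3, 17.3, 78.2]
orientation: [-3.096, 0.532, -0.003]
ft_force: [1.1, 0.2, -0.0]
width: 88.0
grasp_force: 0.0
t: 50.4
ee_pos: [498.6, 17.3, 77.2]
orientation: [-3.096, 0.532, -0.0]
ft_force: [-0.7, 0.5, 3.8]
width: 51.1
grasp_force: 30.0
t: 50.7
ee_pos: [498.6, 17.4, 77.2]
orientation: [-3.096, 0.532, -0.0]
ft_force: [0.0, 1.3, 5.2]
width: 50.7
grasp_force: 30.0
t: 51.5
ee_pos: [498.6, 17.3, 137.6]
orientation: [-3.096, 0.532, -0.002]
ft_force: [0.6, -0.3, -5.9]
width: 51.0
grasp_force: 30.0
now [498.6  17.3 137.6] yaw -19.51 w 51.0 g 30.0 q1,q6 [0.01 1.92] t 51.5
422.6 -254.3 110 10 | 0.048 0.703 0.069 -0.0 -0.001 -0.492 | rows>= 3.0
422.6 -254.3 110 10 | -0.133 0.692 0.069 -0.0 -0.001 -0.492 | rows>= 3.0
```

```bash
python3 -m jog '0.005 0.08 0.007 0 0 -0.06 1;0.015 0.22 0.02 0 0 -0.15 1;0.03 0.4 0.04 0 0 -0.28 1;0.04 0.56 0.055 0 0 -0.39 1;0.046 0.67 0.069 0 0 -0.47 1;0.048 0.703 0.069 0 0 -0.492 1' >/dev/null
python3 -m jog '-0.015 0.08 0.007 0 0 -0.06 1;-0.042 0.22 0.02 0 0 -0.15 1;-0.077 0.4 0.04 0 0 -0.28 1;-0.108 0.56 0.055 0 0 -0.39 1;-0.129 0.67 0.069 0 0 -0.47 1;-0.133 0.692 0.069 0 0 -0.492 1;-0.133 0.692 0.069 0 0 -0.492 1;-0.133 0.692 0.069 0 0 -0.492 1'
python3 -m jog '0 0 0 0 0 0 1;0 0 0 0 0 0 1'
python3 look.py w16.png nest_block123:11 block123:110
python3 p.py "422.6 -254.3 45 10"
```

```text
t: 52.9
ee_pos: [422.6, -253.2, 109.2]
orientation: [-3.129, -0.273, 0.001]
ft_force: [-0.3, 0.5, -6.3]
width: 51.0
grasp_force: 30.0
t: 53.1
ee_pos: [422.9, -253.3, 109.5]
orientation: [-3.129, -0.276, -0.0]
ft_force: [0.2, 0.7, -5.2]
width: 51.3
grasp_force: 30.0
nest_block123 0.92 [ 456.8 -246.6   75.9   34.6  -79.9]
nest_block123 call [(array([ 454.5, -246.6,    2.6]), 0.7)]
nest_block123 call []
block123 0.6 [ 431.2 -251.4   70.8   49.2   10.1]
block123 call [(array([ 431.2, -250.2,  101.5]), 0.66)]
block123 call [(array([ 418.8, -250. ,   78.6]), 0.93)]
now [ 422.6 -254.1  109.5] yaw 10.02 w 50.6 g 30.0 q1,q6 [-0.57  0.83] t 53.45
422.6 -254.3 45 10 | -0.0 0.001 0.323 -0.0 -0.0 0.001 | rows>= 2.0
```

View pics/w16.png

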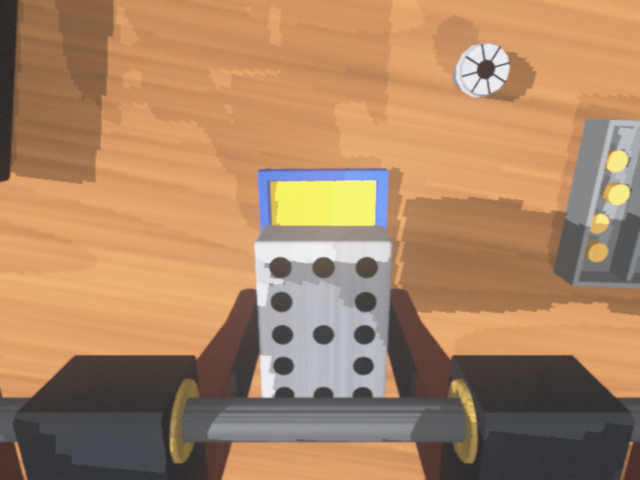

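```bash
python3 -m jog '0.008 0 0.1 0 0 0 1;0.008 0 0.2 0 0 0 1;0.008 0 0.29 0 0 0 1;0.008 0 0.33 0 0 0 1;0.008 0 0.345 0 0 0 1;0.008 0 0.345 0 0 0 1;0.008 0 0.345 0 0 0 1'
python3 -m jog '0 0 0.008 0 0 0 1;0 0 0.015 0 0 0 1;0 0 0.015 0 0 0 1;0 0 0.015 0 0 0 1'
python3 -m jog '0 0 0.008 0 0 0 1;0 0 0.012 0 0 0 1;0 0 0.012 0 0 0 1'
python3 -m jog '0 0 0.006 0 0 0 1;0 0 0.006 0 0 0 1;0 0 0.006 0 0 0 1'
```

```text
t: 54.15
ee_pos: [424.6, -254.2, 41.1]
orientation: [3.129, 0.274, 0.001]
ft_force: [1.0, 0.0, -5.2]
width: 51.0
grasp_force: 30.0
t: 54.55
ee_pos: [424.2, -253.9, 37.6]
orientation: [3.13, 0.274, 0.0]
ft_force: [0.2, -1.3, -5.0]
width: 50.6
grasp_force: 30.0
t: 54.85
ee_pos: [424.0, -253.8, 34.9]
orientation: [-3.129, -0.274, 0.0]
ft_force: [0.1, -0.6, -6.5]
width: 50.5
grasp_force: 30.0
t: 55.15
ee_pos: [424.1, -253.9, 33.8]
orientation: [-3.13, -0.274, 0.0]
ft_force: [-0.3, 0.6, -5.7]
width: 50.6
grasp_force: 30.0
```

```bash
python3 -m jog '0 0 0.006 0 0 0 1;0 0 0.006 0 0 0 1;0 0 0.006 0 0 0 1'
python3 -m jog '0 0 0.004 0 0 0 1;0 0 0.004 0 0 0 1;0 0 0.004 0 0 0 1'
python3 -m jog '0 0 0.003 0 0 0 1;0 0 0.003 0 0 0 1;0 0 0.003 0 0 0 1'
```

```text
t: 55.45
ee_pos: [424.2, -253.9, 32.6]
orientation: [-3.13, -0.274, 0.0]
ft_force: [-0.2, 0.5, -4.8]
width: 51.0
grasp_force: 30.0
t: 55.75
ee_pos: [424.2, -253.9, 32.2]
orientation: [3.129, 0.274, 0.0]
ft_force: [-1.9, 1.2, 3.2]
width: 50.8
grasp_force: 30.0
t: 56.05
ee_pos: [424.2, -253.9, 32.2]
orientation: [3.129, 0.274, 0.0]
ft_force: [-3.3, 1.4, 12.5]
width: 50.8
grasp_force: 30.0
```

Seated on the floor (nominal height). Release, retract, then touch-check the gauge, whose contact height was odd.

```bash
python3 -m jog '0 0 -0.005 0 0 0 1;0 0 -0.005 0 0 0 0.2;0 0 -0.005 0 0 0 0.1;0 0 -0.005 0 0 0 0;0 0 -0.005 0 0 0 -1;0 0 -0.005 0 0 0 -1;0 0 -0.005 0 0 0 -1;0 0 -0.005 0 0 0 -1'
python3 -m jog '0 0 0 0 0 0 -1;0 0 -0.05 0 0 0 -1;0 0 -0.2 0 0 0 -1;0 0 -0.4 0 0 0 -1;0 0 -0.7 0 0 0 -1;0 0 -0.7 0 0 0 -1;0 0 -0.7 0 0 0 -1;0 0 -0.7 0 0 0 -1'
python3 look.py w17.png nest_block123:11 block123:30
python3 p.py "636 -257.5 110 -25.4"
```

```text
t: 56.85
ee_pos: [424.3, -254.0, 32.3]
orientation: [3.129, 0.274, 0.0]
ft_force: [1.1, 0.6, -0.6]
width: 79.5
grasp_force: 0.0
t: 57.65
ee_pos: [423.6, -253.5, 171.7]
orientation: [-3.129, -0.274, 0.001]
ft_force: [-0.2, 1.0, -0.1]
width: 87.6
grasp_force: 0.0
nest_block123 0.75 [ 423.1 -252.9  101.3   74.8   10.5]
nest_block123 call [(array([ 434.7, -245. ,    6.5]), 0.88)]
nest_block123 call []
block123 0.57 [ 425.3 -253.7   77.6   50.4   10.1]
block123 call [(array([ 425.9, -249.3,   28.3]), 0.6)]
block123 call [(array([ 420.7, -251.9,    2.6]), 0.73)]
now [ 423.7 -253.6  171.3] yaw 10.02 w 88.0 g 0.0 q1,q6 [-0.56  0.83] t 58.0
636 -257.5 110 -25.4 | 0.521 0.102 0.152 -0.001 0.002 0.59 | rows>= 3.0
636 -257.5 110 -25.4 | 0.527 -0.061 0.153 -0.001 0.002 0.59 | rows>= 3.0
```

```bash
python3 -m jog '0.521 0.102 0.152 0 0 0.59 1;0.521 0.102 0.152 0 0 0.59 1;0.521 0.102 0.152 0 0 0.59 1;0.521 0.102 0.152 0 0 0.59 1;0.521 0.102 0.152 0 0 0.59 1' >/dev/null
python3 -m jog '0.527 -0.061 0.153 0 0 0.59 1;0.527 -0.061 0.153 0 0 0.59 1;0.527 -0.061 0.153 0 0 0.59 1;0.527 -0.061 0.153 0 0 0.59 1;0.527 -0.061 0.153 0 0 0.59 1;0.527 -0.061 0.153 0 0 0.59 1;0.527 -0.061 0.153 0 0 0.59 1'
python3 -m jog '0 0 0.1 0 0 0 1;0 0 0.2 0 0 0 1;0 0 0.26 0 0 0 1;0 0 0.285 0 0 0 1;0 0 0.285 0 0 0 1;0 0 0.285 0 0 0 1'
python3 -m jog '0 0 0.007 0 0 0 1;0 0 0.007 0 0 0 1;0 0 0.007 0 0 0 1'
python3 -m jog '0 0 0.007 0 0 0 1;0 0 0.007 0 0 0 1;0 0 0.007 0 0 0 1'
```

```text
t: 59.2
ee_pos: [635.2, -258.2, 112.1]
orientation: [3.065, -0.69, 0.0]
ft_force: [-0.2, -0.2, 0.8]
width: 0.5
grasp_force: 0.0
t: 59.8
ee_pos: [636.8, -258.1, 55.0]
orientation: [3.065, -0.69, 0.002]
ft_force: [-0.4, 0.0, -0.0]
width: 0.6
grasp_force: 0.0
t: 60.1
ee_pos: [636.6, -258.0, 53.3]
orientation: [3.065, -0.69, 0.001]
ft_force: [0.5, -0.3, 0.2]
width: 0.4
grasp_force: 0.0
t: 60.4
ee_pos: [636.3, -257.8, 51.4]
orientation: [-3.065, 0.69, 0.0]
ft_force: [-1.2, 0.9, -0.2]
width: 0.5
grasp_force: 0.0
```

```bash
python3 -m jog '0 0 0.007 0 0 0 1;0 0 0.007 0 0 0 1;0 0 0.007 0 0 0 1'
python3 -m jog '0 0 0.007 0 0 0 1;0 0 0.007 0 0 0 1;0 0 0.007 0 0 0 1'
python3 -m jog '0 0 0.006 0 0 0 1;0 0 0.006 0 0 0 1;0 0 0.006 0 0 0 1'
python3 -m jog '0 0 0.004 0 0 0 1;0 0 0.004 0 0 0 1;0 0 0.004 0 0 0 1'
```

```text
t: 60.7
ee_pos: [636.3, -257.9, 50.0]
orientation: [-3.065, 0.69, 0.0]
ft_force: [0.7, 0.6, 0.9]
width: 0.6
grasp_force: 0.0
t: 61.0
ee_pos: [636.3, -257.9, 48.6]
orientation: [-3.065, 0.69, 0.0]
ft_force: [-0.5, -0.1, -0.1]
width: 0.5
grasp_force: 0.0
t: 61.3
ee_pos: [636.4, -257.9, 47.5]
orientation: [3.065, -0.69, 0.0]
ft_force: [-0.9, -0.5, 0.2]
width: 0.4
grasp_force: 0.1
t: 61.6
ee_pos: [636.5, -257.9, 47.4]
orientation: [3.065, -0.69, 0.0]
ft_force: [-0.7, -0.1, 5.5]
width: 0.6
grasp_force: 2.8
```

```bash
python3 -m jog '0 0 -0.05 0 0 0 1;0 0 -0.2 0 0 0 1;0 0 -0.5 0 0 0 1;0 0 -0.8 0 0 0 1;0 0 -0.8 0 0 0 1;0 0 -0.8 0 0 0 1;0 0 -0.8 0 0 0 1'
python3 - <<'E'
from h import *
get_image('top');K,T=cam('top')
for t in 'block123 laminated riser ceramic gauge'.split():
    print(t,[(np.round(w(T,d['xyz'])),round(d['confidence'],2)) for d in look_for(t,'top')[:1]],[(np.round(w(T,d['xyz'])),round(d['confidence'],2)) for d in pinpoint(t,'top')[:1]])
get_image('wrist');K,T=cam('wrist')
print([(w(T,d['xyz']).round(1),d['confidence']) for f in(look_for,pinpoint) for d in f('gauge','wrist')[:1]])
E
```

```text
t: 62.3
ee_pos: [636.1, -257.8, 206.8]
orientation: [3.065, -0.69, 0.0]
ft_force: [-0.6, -1.4, -0.7]
width: 0.6
grasp_force: 0.0
block123 [(array([ 424., -245.,   31.]), 0.8)] [(array([ 422., -252.,    8.]), 0.72)]
laminated [(array([424., 260.,  33.]), 0.96)] [(array([422., 261.,  10.]), 0.56)]
riser [(array([637., 241.,  35.]), 0.78)] [(array([504., 420.,   2.]), 0.17)]
ceramic [(array([507., 412.,  42.]), 0.69)] [(array([504., 416.,   7.]), 0.69)]
gauge [(array([ 634., -256.,   29.]), 0.65)] [(array([ 637., -258.,    4.]), 0.54)]
[(array([ 638.9, -259.6,   26.2]), 0.92), (array([ 6.375e+02, -2.567e+02,  3.000e-01]), 0.85)]
```

All five pieces are at their inserts, at the expected heights.

```bash
python3 -c "
from workcell import close_job
print(close_job())"
```

```text
the job is handed in; nothing more can be done
None
```

All five masters are in their own inserts, flat on the pocket floors by contact height or touch check, and the job was handed in at about 63 s; the gauge and riser first met resistance about 5 mm high and may have dropped that far on release, and no verdict came back.

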